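Hang a fan carrier on the bench rail and lock it

ROBOT

A 6-joint arm with a two-finger parallel gripper is mounted at the origin on the work surface. World frame = base frame: x ahead of the robot, y to its left, z up, the work surface at z = 0. Lengths are in mm, angles in degrees, forces in N, time in s.
With the tool pointing down it reaches from about 300 to 850 mm from the base axis. Payload 4.2 kg.
Tool frame: the origin (TCP) lies midway between the tips of the shut fingers; the grasp point (between the pads) lies 19 mm behind it; x points along the fingers, y is the direction in which the jaws open and shut, and the axes are right-handed (so a half turn about x gives the same grasp; the last joint's range is limited). The gripper opens to 91 mm and grips with 3 to 60 N. Pads are 32 mm wide; open, the fingers measure 118 mm over their backs; the gripper's body (76 mm by 178 mm) begins 60 mm behind the grasp point.
Start: joints at [67.953, 18.312, 89.639, -0, 72.044, -1.146], TCP at [205.142, 537.178, 213.976] pointing down, gripper open.
Joint ranges: [-177.97, 177.97], [-48.28, 115.42], [12.27, 149.76], [-77.06, 257.06], [2.81, 150.46], [-146.56, 146.56]. Speed limits (degrees/s): [147.25, 147.25, 180, 180, 180, 180].

INTERFACE

Orientations are given as [roll, pitch, yaw] about the fixed x, y, z axes, in that order (R = Rz(yaw) Ry(pitch) Rx(roll)).
In Python, from workcell import * gives the robot as it stands.
- The arm moves only by the shell command python3 -m handwheel 'ROWS' [FORCE]. ROWS is a JSON object of lists of equal length, an entry for each row: "gripper": the closure, from 0 (fully open) to 1 (shut); "offset": the shift along the tool's x, y, z in mm, a list of three; "rot": the turn, a rotation vector about the tool's x, y, z in degrees, a list of three. A call has 1 to 5 rows; each row is the pose to reach, as a shift and turn from the pose commanded when the call began, along the tool's axes at that moment; what a row does not reach only later rows make up. A row lasts 1/12 s, in which the tool goes at most 41.7 mm and 7.16 degrees, less where a joint would pass 70% of its speed; a pose out of reach is approached as far as the arm can. A call with a gripper value outside its range is refused whole. The fingers move at their own pace and stop on an object; FORCE is the grip in N (left out, the last holds). Time passes only in rows, so rows that repeat a pose let the fingers close. It gives the time, the measured TCP pose, the force and the opening at its end, in the units of the state.
- state(): the state, without advancing time (a new reading comes with each control period).
- grab_frame(name): name is "scene" or "side" or "wrist"; returns the picture (480x640x3 uint8, red, green, blue); there is no depth.
- camera_params(name): a dict with "fx", "fy", "cx", "cy" (pixels), "k1" (the pictures are not rectified: a ray, as slopes to the right and down, at radius r is drawn at 1 + k1 r^2 times it, then the intrinsics apply), "position" and "attitude" of the camera in the world; the wrist camera has in their place "hand_eye" (4x4, takes a point from camera to tool coordinates, whose origin is the TCP and whose axes are the tool frame's). Camera axes: x right, y up, looking along -z (the intrinsics and any distortion apply to the point x, -y, -z); pixel columns grow to the right and rows downward; lengths in mm; the calibration is good to about 2 mm. A picture is of the moment at which its call begins: read the wrist's pose just before it. camera_params takes no time and is no camera call.
- job_done(): hands the job in, once; it reports no verdict.
The state is a dict: "time_s": time; "qpos": joint angles; "qvel": joint speeds; "effort": joint torques, N m; "ee_pos": TCP position; "ee_rot": TCP orientation; "force": force on the tool from outside, world axes, zero at the start; "torque": the same for the moment, N m; "gripper_width": finger opening in mm.
Only numpy, scipy, OpenCV 4.12 (cv2) and the standard library are available. Lean on these libraries where they do the work, as an engineer would, in place of code of your own. Each camera call takes 0.05 s, during which the arm holds its last target.

TASK

Pick up the hook-on fan carrier by its black handle, lift its hook over the lip of the rail and lower it in your grip into the loading bay until it is fully seated behind the lip, then let go. Then slide the rail's keeper fully home over the hook so that it cannot jump out, and leave everything standing clear of the gripper. Do not disturb the other things on the bench.

Things in the scene. Friction and masses are not known exactly. Their poses are not given: they have to be found in the camera images.
- carrier_grip (a point): Centre of the carrier's handle: black upright block 24 (x) x 40 (y) x 54 (z) mm, centre 170 mm above the foot the carrier stands on. Carrier: steel plate 110 mm wide with a 120 mm square black computer fan on its +x face, about 0.4 kg, balanced below the handle. z up, y along the width, hook to -x. Plate's back at x = -14 mm from here, fan's front +15, foot's front +46.
- carrier_hook (a point): Middle of the lower edge of the hook's tongue, 34 mm behind (-x) and 59 mm below the handle's centre, same axes. Tongue 8 mm thick (x), 40 wide (y), reaching 24 mm below the underside of the hook's flat arm (8 mm thick, 40 wide; the handle stands on it). 16 mm free between tongue and plate: there the rail's lip goes.
- rail: Fixed aluminium rail on two posts along its own y, y -90 to +170 mm, x -18 to +18; origin on the bench below the loading bay's middle, z up. Channel open at the top, x -10 to +12 mm, floor at z 135; anti-jump lip on its +x side (x 12 to 18, top z 165), back wall as high on its -x side. Loading bay: channel between two dark cross-webs, y -28 to +28 mm.
- bay (a point): Centre of the loading bay's mouth, level with the lip's top, 165 mm above the bench, 1 mm to +x of the rail's origin; axes of the rail.
- hung_grip (a point): Fixed point on the rail, axes of the rail: where the handle's centre is when the carrier hangs properly (rail x 37, y 0, z 200 mm): fan towards the rail's +x, tongue in the bay, lip midway between tongue and plate, arm resting on the lip's top, hook edge at rail x 3, z 141 mm. It then hangs 30 mm clear of the bench and may lean by up to 0.1 rad.
- keeper (a joint): The keeper's slide in m: 0 open, 0.08 fully home (end stop), grows as it slides towards rail -y. Steel strip 110 mm long, rail x -18 to +8 mm, z 181 to 187, on the back wall. Open, it ends 50 mm short of the bay's middle; home, it covers the hook's arm, 8 mm above it. Slides stiffly (about 2 N), stays where left.
- keeper_knob (a point): Centre of the keeper's black grip block, 20 (x) x 30 (y) x 42 (z) mm, on the strip's outer end; axes of the rail. 208 mm above the bench, at rail x -8 mm; y +145 mm with the keeper open, +65 mm when home.
- carton: Open cardboard box 100 x 150 x 60 mm beyond the work; bystander; origin under its middle.
- spray: Closed blue plastic bottle, 54 mm across, 140 mm tall, standing between robot and rail; bystander; origin under its middle.
- drive: Bare computer drive, flat metal block 147 x 101 x 24 mm, lying beyond the rail; bystander; origin under its middle.
- driver: Screwdriver lying near the robot; bystander; x axis along it towards the tip.
There are look-alikes about, which are no part of the job. What is shaped like the part that bears carrier_grip but red is not meant.

How it is judged (in metres and radians):
On the way, in this order (a step that is already met when the one before it is completed fails the run):
1. the carrier's hook, still in the grip, is lowered into the bay behind the lip (x of carrier_hook in the frame of rail between -0.009 and 0.011 m and y of carrier_hook in the frame of rail between -0.013 and 0.013 m and z of carrier_hook in the frame of rail below 0.158 m and contact force between the fingers and carrier above 0.5 N), for 0.1 s.
2. the carrier hangs seated behind the lip, released, with the keeper still open (x of carrier_hook in the frame of rail between -0.009 and 0.011 m and y of carrier_hook in the frame of rail between -0.013 and 0.013 m and z of carrier_hook in the frame of rail below 0.149 m and angle between carrier_grip's own z axis and vertical below 0.17 rad and contact force between the fingers and carrier below 0.05 N and value of joint keeper below 0.05 m), for 0.2 s.
At the end, for the whole second after the job is handed in: The carrier hangs at rest in the loading bay: lower edge of the hook behind the lip (-9 to +11 mm in rail x), within 13 mm of the bay's middle along the rail and below 149 mm above the bench, leaning less than 0.17 rad; the keeper is within 8 mm of fully home and at rest (x of carrier_hook in the frame of rail between -0.009 and 0.011 m and y of carrier_hook in the frame of rail between -0.013 and 0.013 m and z of carrier_hook in the frame of rail below 0.149 m and angle between carrier_grip's own z axis and vertical below 0.17 rad and value of joint keeper above 0.072 m and linear speed of carrier below 0.02 m/s and velocity of joint keeper below 0.01 m/s); the robot touches nothing.
It fails at once if a bystander (carton, bottle, drive, screwdriver) is moved by more than 30 mm (distance of any of carton, spray, drive, driver from where it was at the start of the episode above 0.03 m).
It also fails if it takes over 58 s, if anything falls off the work surface, if the arm or the gripper's body presses on something with over 40 N, if the wrist force passes 120 N, or if a joint passes its speed limit or range.

## Working session

There is one attempt and no reset: what is moved stays moved. The work goes in short steps, Python scripts to look and compute and a shell command to move; the robot and the scene stay as the last step left them, time stands still between calls to the robot, and variables do not carry over. Pictures are saved under pics/ and viewed, and the job is handed in when it is done.

```bash
mkdir -p pics; ls; python3 - <<'E'
from workcell import *
import cv2
print(state())
for n in ["scene","side","wrist"]:
    print(n,camera_params(n))
    cv2.imwrite(f"pics/{n}0.png",cv2.cvtColor(grab_frame(n),cv2.COLOR_RGB2BGR))
E
```

```text
pics
{'time_s': 0.0, 'qpos': array([ 6.79543408e+01,  1.83524136e+01,  8.97069974e+01, -1.52712544e-03,
        7.20441427e+01, -1.14575319e+00]), 'qvel': array([0.10309204, 0.00252885, 0.06562749, 0.01880784, 0.07394592,
       0.0491169 ]), 'effort': array([-1.98469497e-03, -4.12445247e+01, -2.31977338e+01,  7.24738603e-02,
        4.56759240e-02, -1.47318906e-04]), 'ee_pos': array([204.93681499, 536.69069303, 213.10853851]), 'ee_rot': array([ -90.34247982,   89.89643615, -111.24191373]), 'force': array([-0.75248596, -0.17939997, -0.7240809 ]), 'torque': array([0.02821912, 0.01609125, 0.02711448]), 'gripper_width': 91.01581703028887}
scene {'fx': 521.0858148157431, 'fy': 521.0858148157431, 'cx': 313.6124888979023, 'cy': 251.87221033201223, 'k1': -0.032449132970678356, 'position': array([1147.66825   ,  312.44334559, 1051.47075197]), 'attitude': array([ 37.19870701,   0.28201277, 117.70210387])}
side {'fx': 585.8041774943789, 'fy': 585.8041774943789, 'cx': 319.9502520957051, 'cy': 238.51008793906828, 'k1': -0.045479960803252235, 'position': array([  14.0265655 , -912.69531187,  753.79004667]), 'attitude': array([ 5.92009802e+01,  2.16652124e-02, -3.14499756e+01])}
wrist {'fx': 352.78461309626533, 'fy': 352.78461309626533, 'cx': 313.5419279273299, 'cy': 231.03702207716142, 'k1': -0.06938134257357208, 'hand_eye': array([[-7.33315357e-04,  2.90455351e-01, -9.56888265e-01,
        -1.70566681e+02],
       [ 9.99999324e-01,  1.07689998e-03, -4.39469804e-04,
        -5.85571813e-01],
       [ 9.02826600e-04, -9.56887940e-01, -2.90455944e-01,
        -8.23269895e+01],
       [ 0.00000000e+00,  0.00000000e+00,  0.00000000e+00,
         1.00000000e+00]])}
```

View pics/scene0.png

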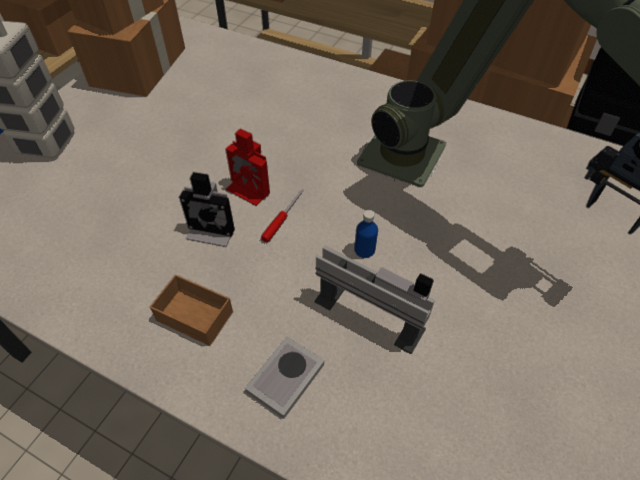

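View pics/side0.png

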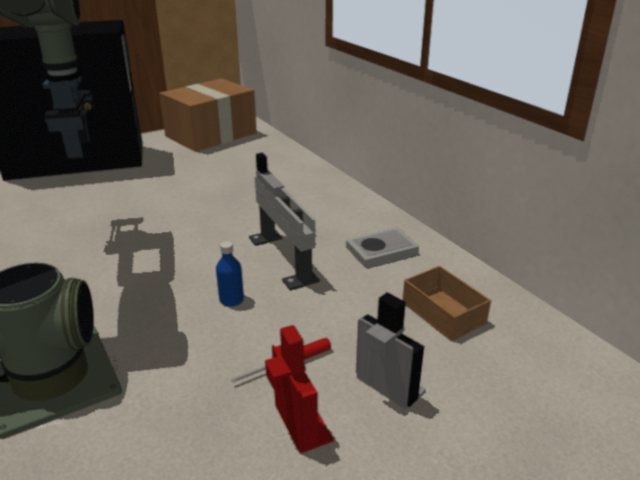

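View pics/wrist0.png

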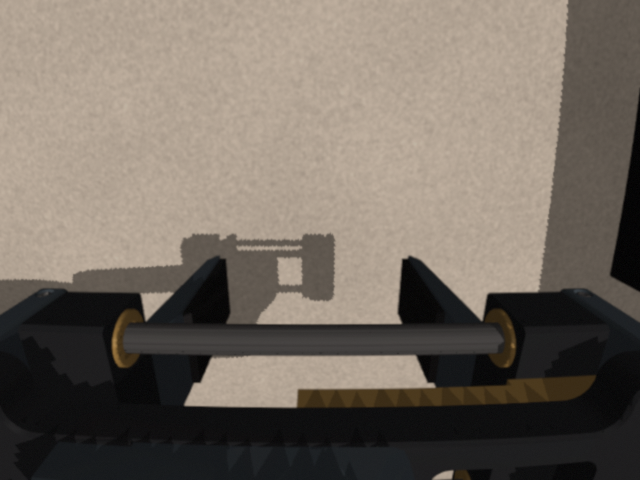

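```bash
cat > h.py <<'E'
import numpy as np,cv2
from workcell import *
from scipy.spatial.transform import Rotation as R
from scipy.optimize import least_squares
CP={n:camera_params(n) for n in ["scene","side","wrist"]}
def campose(n,st=None):
    p=CP[n]
    if n!="wrist": return R.from_euler('xyz',p["attitude"],degrees=True).as_matrix(),np.array(p["position"])
    Rt=R.from_euler('xyz',st["ee_rot"],degrees=True).as_matrix()
    H=p["hand_eye"]; return Rt@H[:3,:3],Rt@H[:3,3]+st["ee_pos"]
def proj(n,P,st=None):
    Rc,t=campose(n,st); p=CP[n]
    q=(np.atleast_2d(P)-t)@Rc
    a=q[:,0]/-q[:,2]; b=-q[:,1]/-q[:,2]
    f=1+p["k1"]*(a*a+b*b)
    return np.c_[p["fx"]*a*f+p["cx"],p["fy"]*b*f+p["cy"]]
def save(n,name,crop=None,k=1,im=None):
    if im is None: im=cv2.cvtColor(grab_frame(n),cv2.COLOR_RGB2BGR)
    cv2.imwrite(f"pics/{name}_full.png",im)
    if crop: x,y,w,h=crop; im=im[y:y+h,x:x+w]
    if k!=1: im=cv2.resize(im,None,fx=k,fy=k,interpolation=cv2.INTER_CUBIC)
    cv2.imwrite(f"pics/{name}.png",im)
def W(pose,P):
    x,y,yaw=pose[:3]; c,s=np.cos(yaw),np.sin(yaw); P=np.atleast_2d(P).astype(float)
    return np.c_[x+c*P[:,0]-s*P[:,1],y+s*P[:,0]+c*P[:,1],P[:,2]]
def fit(obs,x0):
    # obs: list of (cam, st, modelpt, px)
    def r(v): return np.concatenate([(proj(n,W(v,m),st)[0]-px) for n,st,m,px in obs])
    s=least_squares(r,x0,x_scale=[10,10,.1],loss='soft_l1',f_scale=2); return s.x,r(s.x).reshape(-1,2)
E
python3 - <<'E'
from h import *
a=cv2.imread('pics/scene0.png');b=cv2.imread('pics/side0.png')
save('','c1',(160,110,160,140),5,a)
save('','c2',(300,230,150,120),5,a)
save('','c3',(340,280,100,140),4,b)
save('','c4',(240,140,90,155),4,b) if 0 else save('','c4',(240,145,90,150),4,b)
E
```

```text
(no output)
```

View pics/c1.png

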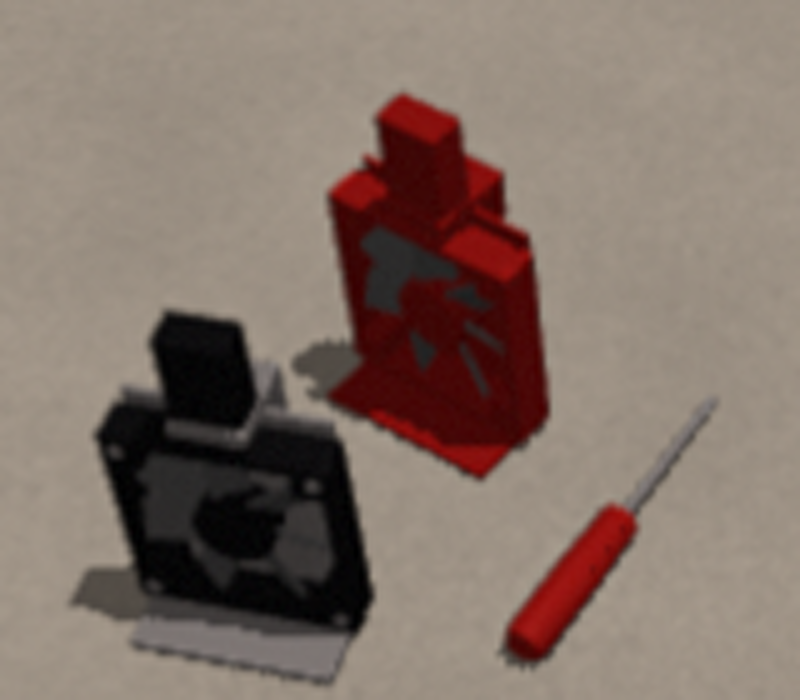

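View pics/c2.png

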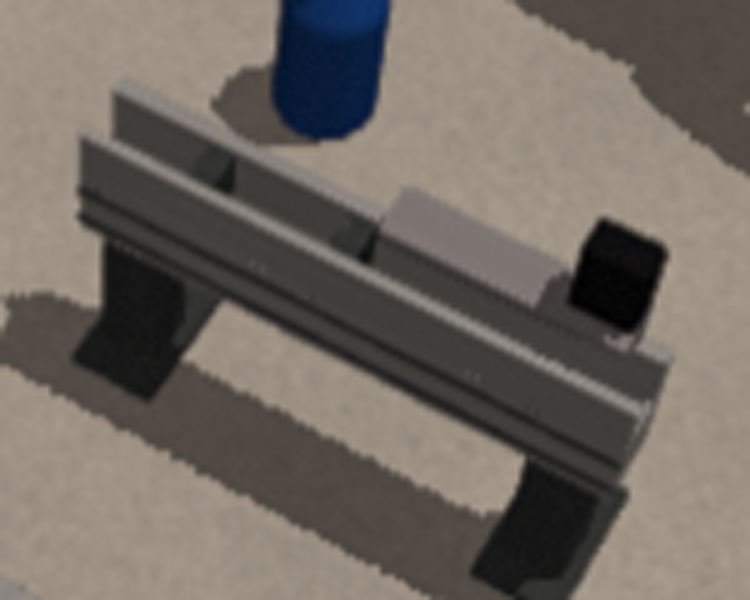

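View pics/c3.png

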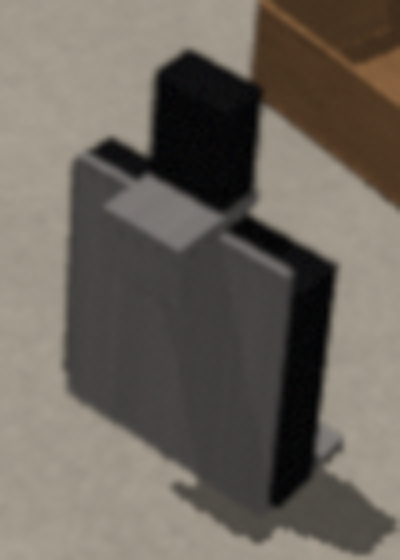

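View pics/c4.png

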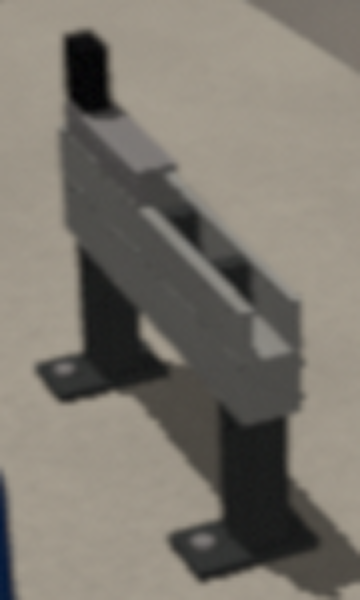

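```bash
cat > fit1.py <<'E'
from h import *
def s1(x,y,o,k): return np.array([x/k+o[0],y/k+o[1]])
A=lambda x,y:s1(x,y,(160,110),5); B=lambda x,y:s1(x,y,(300,230),5); C=lambda x,y:s1(x,y,(340,280),4); D=lambda x,y:s1(x,y,(240,145),4)
car=[("scene",None,(46,-55,0),A(132,645)),("scene",None,(46,55,0),A(331,684)),
("side",None,(-12,20,197),C(155,72)),("side",None,(12,-20,197),C(261,92)),("side",None,(12,20,197),C(188,50)),
("side",None,(-14,55,0),C(68,395)),("side",None,(-14,-55,0),C(270,508)),
("scene",None,(-12,-20,197),A(165,312)),("scene",None,(-12,20,197),A(240,322))]
rail=[("scene",None,(18,-90,165),B(80,138)),("scene",None,(18,170,165),B(637,413)),("scene",None,(-18,-90,165),B(117,80)),("scene",None,(-18,170,165),B(672,357)),
("side",None,(18,-90,165),D(300,300)),("side",None,(-18,-90,165),D(243,315))]
pc,rc=fit(car,[600,-150,0.]); pr,rr=fit(rail,[700,150,0.])
np.save('poses.npy',[pc,pr])
if __name__=="__main__":
    print("car",pc,np.degrees(pc[2]));print(rc.round(1)); print("rail",pr,np.degrees(pr[2]));print(rr.round(1))
    def box(x0,x1,y0,y1,z0,z1):
        v=np.array([(x,y,z) for x in(x0,x1) for y in(y0,y1) for z in (z0,z1)],float)
        return v,[(i,j) for i in range(8) for j in range(i) if bin(i^j).count('1')==1]
    bc=[box(-12,12,-20,20,143,197),box(-14,-10,-55,55,0,130),box(-38,-30,-20,20,111,143)]
    br=[box(-18,-10,-90,170,135,165),box(12,18,-90,170,135,165),box(-18,8,50,160,181,187),box(-18,2,130,160,187,229)]
    for n,f,cs in (("scene","scene0",[(160,110,160,140),(300,230,150,120)]),("side","side0",[(340,280,100,140),(240,145,90,150)])):
        im=cv2.imread(f'pics/{f}.png'); im=cv2.resize(im,None,fx=5,fy=5,interpolation=cv2.INTER_CUBIC)
        for p,bs in ((pc,bc),(pr,br)):
            for v,e in bs:
                q=proj(n,W(p,v))*5+2
                for i,j in e: cv2.line(im,tuple(map(int,q[i])),tuple(map(int,q[j])),(0,255,255),1)
        for k,(x,y,w,h) in enumerate(cs):
            c=im[y*5:(y+h)*5,x*5:(x+w)*5]; s=min(1,600/c.shape[0]); cv2.imwrite(f'pics/ov_{n}{k}.png',cv2.resize(c,None,fx=s,fy=s))
E
python3 fit1.py
```

```text
car [ 5.01980148e+02 -3.35305030e+02  2.88849886e-01] 16.549879358599345
[[-0.7  0.9]
 [ 0.2 -0.6]
 [-0.7 -0.8]
 [ 2.2 -2.4]
 [ 0.  -1.9]
 [-0.9 -0.4]
 [-0.9  2.2]
 [-1.5 -1.6]
 [-0.3 -1.4]]
rail [ 5.53821186e+02  9.56493885e+01 -8.13201312e-02] -4.659300308479715
[[-1.1 -0.7]
 [-0.4  0.9]
 [ 0.5 -0.5]
 [ 0.3 -1.2]
 [ 0.7 -1.6]
 [-0.7 -1.6]]
```

```bash
cd pics; python3 - <<'E'
import cv2,numpy as np
def g(n): 
    i=cv2.imread(n); s=400/i.shape[1]; i=cv2.resize(i,None,fx=s,fy=s*1); return i
a=[g(f'ov_{n}.png') for n in('scene0','scene1')]
for k,(p,q) in enumerate((('scene0','scene1'),('side0','side1'))):
    A,B=[cv2.imread(f'ov_{z}.png') for z in(p,q)]
    h=min(600,int(600*800/(600*(A.shape[1]/A.shape[0]+B.shape[1]/B.shape[0]))))
    A,B=[cv2.resize(z,(int(z.shape[1]*h/z.shape[0]),h)) for z in(A,B)]
    cv2.imwrite(f'ovv{k}.png',np.hstack([A,B])[:, :800])
E
```

```text
(no output)
```

View pics/ovv0.png

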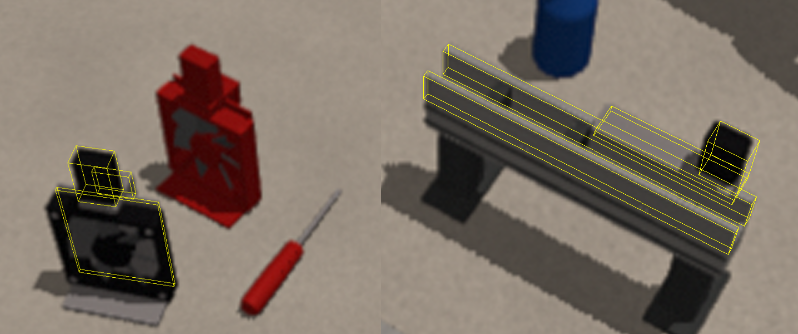

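View pics/ovv1.png

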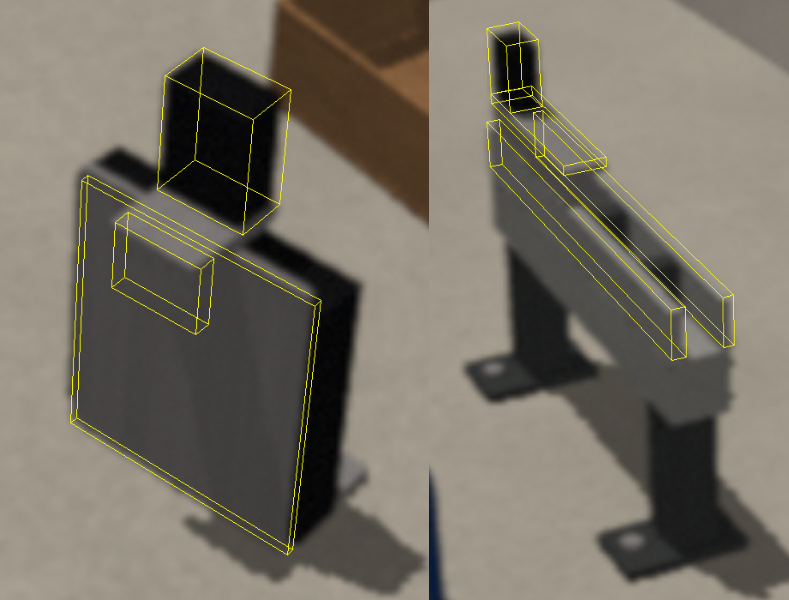

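```bash
cat >> h.py <<'E'
def down(yawj):
    # tool x down, tool y at angle yawj (deg) in the world
    c,s=np.cos(np.radians(yawj)),np.sin(np.radians(yawj)); x=np.array([0,0,-1.]); y=np.array([c,s,0]); return np.c_[x,y,np.cross(x,y)]
def togo(p,yawj,st=None):
    st=st or state(); Rt=R.from_euler('xyz',st["ee_rot"],degrees=True).as_matrix()
    off=Rt.T@(np.array(p)-st["ee_pos"]); rv=R.from_matrix(Rt.T@down(yawj)).as_rotvec(degrees=True)
    print("offset",off.round(1),"len",np.linalg.norm(off).round(1),"rot",rv.round(1),"t",round(st["time_s"],2)); return off,rv
E
python3 - <<'E'
from h import *
st=state(); Rt=R.from_euler('xyz',st["ee_rot"],degrees=True).as_matrix(); print(Rt.round(2))
pc,pr=np.load('poses.npy')
print(W(pr,[[37,0,200],[-8,145,208],[-8,65,208]]))
# spray & red rough (scene px)
def ray(n,px,z):
    f=lambda v: proj(n,[[v[0],v[1],z]])[0]-px
    return least_squares(f,[500,0]).x
print("spray",ray("scene",(366,253),5),ray("side",(231,300),0)); print("red", ray("scene",(244,136),197),"drv",ray("scene",(270,237),15),ray("scene",(300,193),5))
E
```

```text
[[-0.    0.36  0.93]
 [-0.    0.93 -0.36]
 [-1.   -0.   -0.  ]]
[[590.69891386  92.64385876 200.        ]
 [557.62605086 240.82005702 208.        ]
 [551.12760822 161.08442984 208.        ]]
spray [389.12681194  57.2415284 ] [377.17284724  46.41997292]
red [ 335.13197347 -314.37496635] drv [ 462.71175987 -178.79136072] [ 283.58105562 -189.49834108]
```

```bash
python3 - <<'E'
from h import *
pc,pr=np.load('poses.npy')
t=W(pr,[10,-20,340])[0]; print(t); togo(t,-4.7)
E
```

```text
[562.16352903  74.90317635 340.        ]
offset [-126.3 -304.2  498.5] len 597.5 rot [73.8  0.   0.1] t 0.15
```

```bash
python3 -m handwheel '{"gripper":[0,0,0,0,0],"offset":[[-40,-8,12],[-70,-28,45],[-95,-48,80],[-120,-68,115],[-126,-90,150]],"rot":[[5,0,0],[11,0,0],[18,0,0],[25,0,0],[32,0,0]]}' 
python3 - <<'E'
from h import *
pc,pr=np.load('poses.npy')
t=W(pr,[10,-20,340])[0]; togo(t,-4.7)
E
```

```text
time_s: 0.57
ee_pos: [303.2, 413.4, 337.6]
ee_rot: [109.4, 89.8, 56.2]
force: [0.2, 0.4, 0.1]
gripper_width: 91.5
offset [ -3.    4.3 426.2] len 426.2 rot [41.5 -0.2 -0.2] t 0.57
```

```bash
python3 -m handwheel '{"gripper":[0,0,0,0,0],"offset":[[0,0,40],[0,1,80],[0,1,120],[-1,2,160],[-1,2,200]],"rot":[[5,0,0],[10,0,0],[15,0,0],[20,0,0],[25,0,0]]}' 
python3 - <<'E'
from h import *
pc,pr=np.load('poses.npy')
t=W(pr,[10,-20,340])[0]; togo(t,-4.7)
E
```

```text
time_s: 0.98
ee_pos: [425.4, 253.6, 336.0]
ee_rot: [132.4, 90.0, 54.3]
force: [0.5, 0.6, 0.4]
gripper_width: 91.3
offset [ -4.   97.2 203. ] len 225.1 rot [16.6 -0.  -0. ] t 0.98
```

```bash
python3 -m handwheel '{"gripper":[0,0,0,0,0],"offset":[[0,17,36],[0,34,72],[-1,51,108],[-2,68,144],[-4,85,180]],"rot":[[3,0,0],[7,0,0],[10,0,0],[13,0,0],[16.6,0,0]]}' 
python3 -m handwheel '{"gripper":[0,0,0],"offset":[[0,18,20],[0,18,20],[0,18,20]],"rot":[[0,0,0],[0,0,0],[0,0,0]]}' 
python3 - <<'E'
from h import *
import pickle
pc,pr=np.load('poses.npy')
st=state(); pickle.dump(st,open('st1.pkl','wb'))
save("wrist","w1"); t=W(pr,[10,-20,340])[0]; togo(t,-4.7); print(st['qpos'])
E
```

```text
time_s: 1.4
ee_pos: [546.0, 95.2, 339.6]
ee_rot: [-92.7, 90.0, 172.7]
force: [0.7, 1.4, 0.5]
gripper_width: 91.5
time_s: 1.65
ee_pos: [562.1, 74.7, 339.0]
ee_rot: [-96.2, 89.9, 169.2]
force: [-0.3, -0.1, 0.2]
gripper_width: 91.3
offset [-0.6  0.8  0.8] len 1.3 rot [ 0.2 -0.   0.1] t 1.7
[6.39112524e+00 1.48320701e+01 7.68835409e+01 3.19903334e-02
 8.83877807e+01 1.10333648e+01]
```

View pics/w1.png

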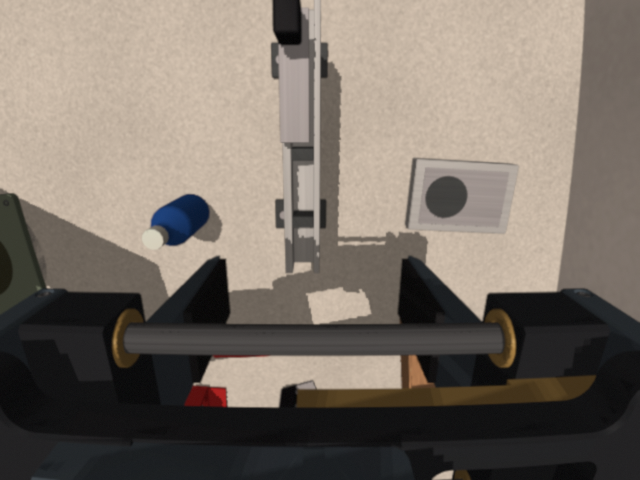

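```bash
cat > ov.py <<'E'
from h import *
def box(x0,x1,y0,y1,z0,z1):
    v=np.array([(x,y,z) for x in(x0,x1) for y in(y0,y1) for z in (z0,z1)],float)
    return v,[(i,j) for i in range(8) for j in range(i) if bin(i^j).count('1')==1]
bc=[box(-12,12,-20,20,143,197),box(-14,-10,-55,55,0,130),box(-38,-30,-20,20,111,143)]
br=[box(-18,-10,-90,170,135,165),box(12,18,-90,170,135,165),box(-18,8,50,160,181,187),box(-18,2,130,160,187,229)]
def draw(n,st,f,crop,k,items,out,rot=False):
    im=cv2.imread(f'pics/{f}.png'); x,y,w,h=crop
    im=cv2.resize(im[y:y+h,x:x+w],None,fx=k,fy=k,interpolation=cv2.INTER_CUBIC); raw=im.copy()
    for p,bs in items:
        for v,e in bs:
            q=(proj(n,W(p,v),st)-[x,y]+.5)*k
            for i,j in e: cv2.line(im,tuple(map(int,q[i])),tuple(map(int,q[j])),(0,255,255),1)
    o=np.hstack([raw,im]); cv2.imwrite(f'pics/{out}.png',o); print(o.shape)
E
python3 - <<'E'
from ov import *; import pickle
pc,pr=np.load('poses.npy'); st=pickle.load(open('st1.pkl','rb'))
draw("wrist",st,"w1",(255,0,95,145),4,[(pr,br)],"o1")
draw("wrist",st,"w1",(255,135,95,145),4,[(pr,br)],"o2")
E
```

```text
(580, 760, 3)
(580, 760, 3)
```

View pics/o1.png

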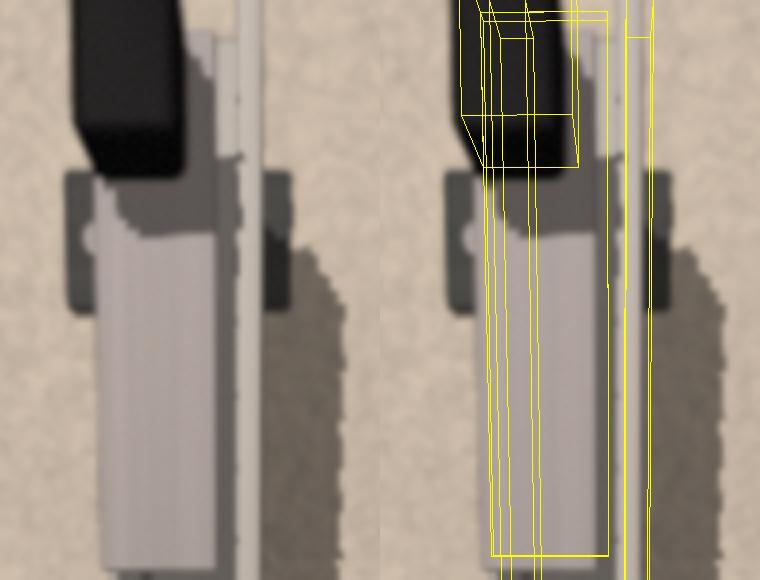

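View pics/o2.png

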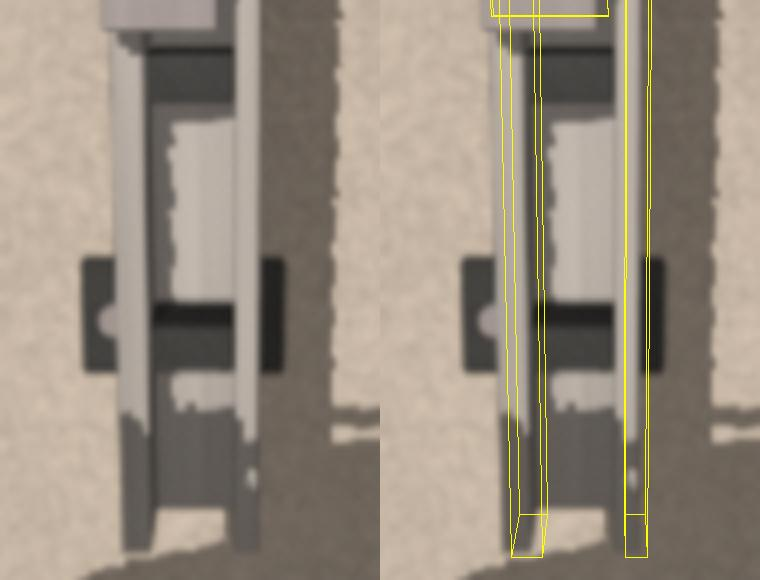

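```bash
cat > fit2.py <<'E'
from ov import *; import pickle
pc,pr=np.load('poses.npy'); st=pickle.load(open('st1.pkl','rb'))
a=lambda u,v:np.array([u/4+255-.5,v/4-.5]); b=lambda u,v:np.array([u/4+255-.5,v/4+135-.5])
obs=[((18,-90,165),b(259,552)),((12,-90,165),b(233,552)),((-18,-90,165),b(124,552)),((-10,-90,165),b(152,552)),
((-18,50,187),a(104,570)),((8,50,187),a(216,570)),((-18,130,187),a(97,178)),((2,130,187),a(183,178)),((-18,130,229),a(75,122)),((2,130,229),a(185,122)),((8,160,187),a(213,32))]
p,r=fit([("wrist",st,m,x) for m,x in obs],pr); print(p,np.degrees(p[2]),pr); print(r.round(1))
np.save('rail.npy',p)
draw("wrist",st,"w1",(255,0,95,145),4,[(p,br)],"o1")
draw("wrist",st,"w1",(255,135,95,145),4,[(p,br)],"o2")
E
python3 fit2.py; cd pics; python3 -c "
import cv2,numpy as np
a=cv2.imread('o1.png')[:,380:];b=cv2.imread('o2.png')[:,380:];cv2.imwrite('o3.png',np.hstack([a,b]))"
```

```text
[ 5.51397766e+02  9.43330493e+01 -8.40008900e-02] -4.812896469862385 [ 5.53821186e+02  9.56493885e+01 -8.13201312e-02]
[[-0.2  2.7]
 [ 0.6  2.7]
 [-0.4  2.6]
 [ 0.2  2.6]
 [-0.6 -1.7]
 [ 0.6 -1.7]
 [-0.7 -0.7]
 [ 1.6 -0.8]
 [-0.9  0.6]
 [-0.8  0.4]
 [ 1.3 -3.1]]
(580, 760, 3)
(580, 760, 3)
```

View pics/o3.png

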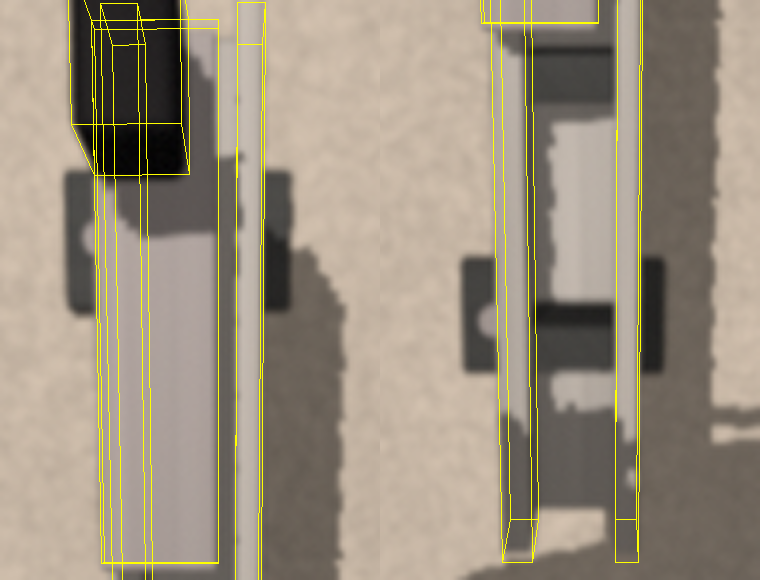

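```bash
cat >> fit2.py <<'E'
print('---')
def f(v,full=False):
    q=np.array([m for m,_ in obs],float); P=W(v[:3],q)
    P=P-st['ee_pos']; P=R.from_rotvec([v[4],v[5],0]).apply(P)+st['ee_pos']+[0,0,v[3]]
    r=proj("wrist",P,st)-np.array([x for _,x in obs]); 
    return r if full else np.r_[r.ravel(),v[3]/3,v[4]/.01,v[5]/.01]
s=least_squares(f,[*p,0,0,0],x_scale=[10,10,.1,3,.01,.01]);print(s.x.round(4)); print(f(s.x,True).round(1))
E
python3 fit2.py
```

```text
[ 5.51397766e+02  9.43330493e+01 -8.40008900e-02] -4.812896469862385 [ 5.53821186e+02  9.56493885e+01 -8.13201312e-02]
[[-0.2  2.7]
 [ 0.6  2.7]
 [-0.4  2.6]
 [ 0.2  2.6]
 [-0.6 -1.7]
 [ 0.6 -1.7]
 [-0.7 -0.7]
 [ 1.6 -0.8]
 [-0.9  0.6]
 [-0.8  0.4]
 [ 1.3 -3.1]]
(580, 760, 3)
(580, 760, 3)
---
[ 5.523535e+02  9.481160e+01 -8.220000e-02 -4.592700e+00 -9.000000e-04
  7.400000e-03]
[[-0.5  0.7]
 [ 0.5  0.7]
 [-0.2  0.7]
 [ 0.2  0.7]
 [-0.4 -2.2]
 [ 0.4 -2.3]
 [-0.7  0.1]
 [ 1.3  0.1]
 [-0.4  1.6]
 [-0.8  1.5]
 [ 0.8 -1.7]]
```

```bash
python3 - <<'E'
from h import *
pc,pr=np.load('poses.npy'); np.save('rail.npy',[552.3,94.8,-0.082])
t=W(pc,[0,-25,330])[0]; print(t); togo(t,16.5)
E
```

```text
[ 509.10139644 -359.26933264  330.        ]
offset [  9.2 -17.7 437.8] len 438.3 rot [-21.   -0.    0.1] t 1.7
```

```bash
python3 -m handwheel '{"gripper":[0,0,0,0,0],"offset":[[1,-2,40],[2,-3,80],[3,-5,120],[4,-6,160],[5,-8,200]],"rot":[[-2,0,0],[-4,0,0],[-6,0,0],[-8,0,0],[-10,0,0]]}' 
python3 - <<'E'
from h import *
pc,pr=np.load('poses.npy')
t=W(pc,[0,-25,330])[0]; togo(t,16.5)
E
```

```text
time_s: 2.12
ee_pos: [537.3, -122.7, 335.3]
ee_rot: [130.7, 90.0, 46.5]
force: [0.8, -0.5, 0.3]
gripper_width: 91.2
offset [  5.1 -51.8 232.5] len 238.3 rot [-10.7  -0.   -0. ] t 2.12
```

```bash
python3 -m handwheel '{"gripper":[0,0,0,0,0],"offset":[[1,-9,40],[2,-18,80],[3,-27,120],[4,-36,160],[5,-44,198]],"rot":[[-2,0,0],[-4,0,0],[-6,0,0],[-8,0,0],[-10.5,0,0]]}' 
python3 -m handwheel '{"gripper":[0,0,0],"offset":[[0,-6,25],[0,-6,25],[0,-6,25]],"rot":[[0,0,0],[0,0,0],[0,0,0]]}' 
python3 - <<'E'
from ov import *
import pickle
pc,pr=np.load('poses.npy')
st=state(); pickle.dump(st,open('st2.pkl','wb'))
save("wrist","w2"); t=W(pc,[0,-25,330])[0]; togo(t,16.5); print(st['qpos'],st['force'])
print(proj("wrist",W(pc,[0,0,197]),st))
E
```

```text
time_s: 2.53
ee_pos: [512.9, -324.4, 330.4]
ee_rot: [105.6, 90.0, 31.8]
force: [0.4, -0.4, -0.3]
gripper_width: 91.5
time_s: 2.78
ee_pos: [514.5, -349.3, 329.5]
ee_rot: [-178.5, 89.9, 107.5]
force: [-0.1, 0.5, -0.3]
gripper_width: 91.3
offset [-0.2 -8.4  8.9] len 12.2 rot [-0.4 -0.1 -0. ] t 2.83
[-3.52671781e+01  2.03223607e+01  7.03558536e+01  5.79127489e-02
  8.93978712e+01 -5.12482801e+01] [-0.0837037   0.45779342 -0.27904148]
[[304.34989254 202.03710561]]
```

View pics/w2.png

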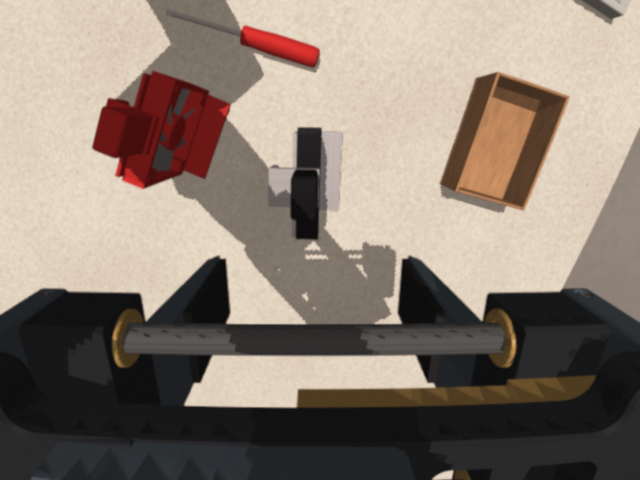

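```bash
python3 - <<'E'
from ov import *; import pickle
pc,pr=np.load('poses.npy'); st=pickle.load(open('st2.pkl','rb'))
b=[box(-12,12,-20,20,143,197),box(-14,46,-55,55,0,4),box(-38,0,-20,20,135,143)]
draw("wrist",st,"w2",(255,118,100,130),4,[(pc,b)],"o4")
E
```

```text
(520, 800, 3)
```

View pics/o4.png

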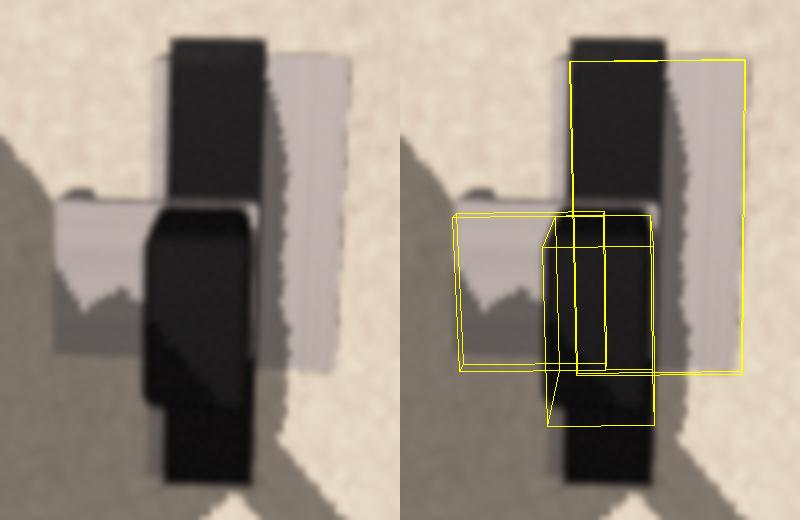

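```bash
cat > fit3.py <<'E'
from ov import *; import pickle
pc,pr=np.load('poses.npy'); st=pickle.load(open('st2.pkl','rb'))
a=lambda u,v:np.array([u/4+255-.5,v/4+118-.5])
obs=[((-38,20,143),a(54,200)),((-38,-20,143),a(54,354)),((46,55,2),a(351,57)),((46,-55,2),a(335,373)),((-12,-20,197),a(144,406)),((12,-20,197),a(250,407)),((12,20,143),a(250,206))]
p,r=fit([("wrist",st,m,x) for m,x in obs],pc); print(p,np.degrees(p[2])); print(r.round(1))
def f(v,full=False):
    P=W(v[:3],np.array([m for m,_ in obs],float))
    P=P-st['ee_pos']; P=R.from_rotvec([v[4],v[5],0]).apply(P)+st['ee_pos']+[0,0,v[3]]
    r=proj("wrist",P,st)-np.array([x for _,x in obs]); 
    return r if full else np.r_[r.ravel(),v[3]/3,v[4]/.01,v[5]/.01]
s=least_squares(f,[*p,0,0,0],x_scale=[10,10,.1,3,.01,.01]);print(s.x.round(4)); print(f(s.x,True).round(1))
np.save('car.npy',s.x[:3])
b=[box(-12,12,-20,20,143,197),box(-14,46,-55,55,0,4),box(-38,0,-20,20,135,143)]
draw("wrist",st,"w2",(255,118,100,130),4,[(p,b)],"o4")
E
python3 fit3.py
```

```text
[ 5.00689060e+02 -3.32153125e+02  2.48287426e-01] 14.225821621647931
[[-0.  -0.5]
 [ 0.2 -0.2]
 [-0.1 -0.4]
 [ 0.1 -1.1]
 [-0.6  1. ]
 [-0.1  1.5]
 [ 0.7 -0.6]]
[ 5.002813e+02 -3.308333e+02  2.537000e-01 -9.223000e-01 -7.700000e-03
 -2.000000e-03]
[[-0.  -0.4]
 [ 0.3 -0.1]
 [-0.4  0.3]
 [ 0.2 -0.5]
 [-0.5  0.4]
 [-0.1  0.8]
 [ 0.5 -0.7]]
(520, 800, 3)
```

View pics/o4.png

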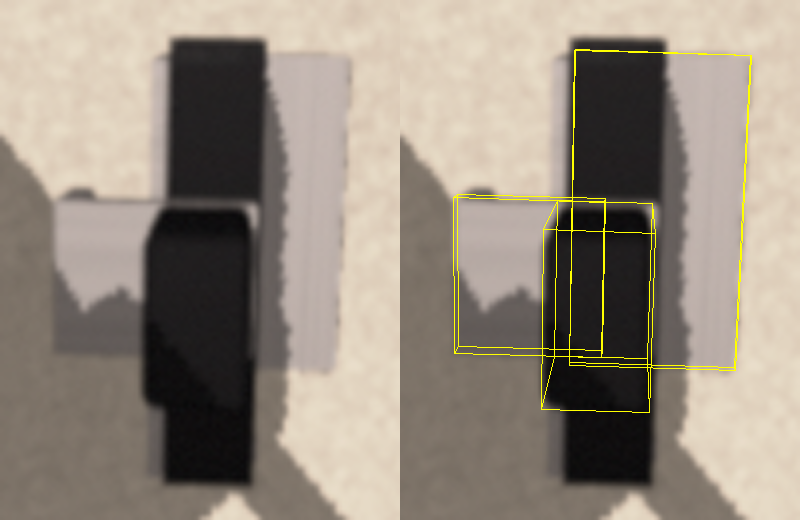

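```bash
python3 - <<'E'
from h import *
togo([500.5,-331.5,157],14.4)
E
```

```text
offset [172.9  -9.  -19.9] len 174.3 rot [ 1.7 -0.1 -0. ] t 2.83
```

```bash
python3 -m handwheel '{"gripper":[0,0,0,0,0],"offset":[[20,-9,-20],[50,-9,-20],[85,-9,-20],[110,-9,-20],[125,-9,-20]],"rot":[[1.7,0,0],[1.7,0,0],[1.7,0,0],[1.7,0,0],[1.7,0,0]]}' 
python3 - <<'E'
from h import *
save("wrist","w3");togo([500.5,-331.5,157],14.4)
E
```

```text
time_s: 3.25
ee_pos: [499.4, -329.5, 202.4]
ee_rot: [-148.7, 89.7, 135.8]
force: [-0.1, 0.7, 0.7]
gripper_width: 91.0
offset [43.2  1.6  3.3] len 43.3 rot [ 0.1 -0.4  0.3] t 3.3
```

View pics/w3.png

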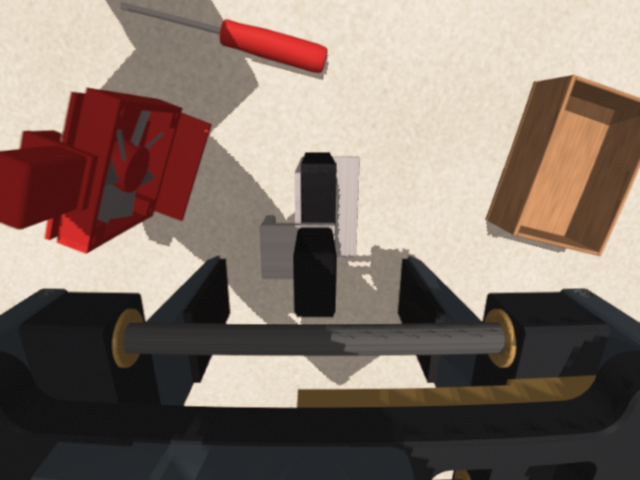

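```bash
python3 - <<'E'
from h import *
st=state();p=[500.5,-331.5,np.radians(14.4)]
print(proj("wrist",W(p,[[-12,-20,197],[12,-20,197],[-12,20,197],[-38,20,143],[-38,-20,143],[46,55,2]]),st).round(1))
E
```

```text
[[294.7 320.4]
 [337.6 320.6]
 [293.5 253.3]
 [259.7 225.7]
 [262.2 280.2]
 [360.6 156.4]]
```

```bash
python3 - <<'E'
from h import *
save('','z',(255,145,110,180),3,cv2.imread('pics/w3_full.png'))
E
```

```text
(no output)
```

View pics/z.png

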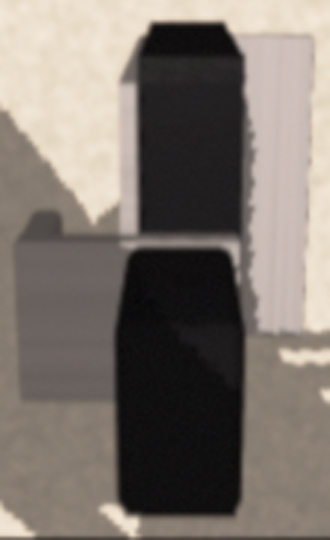

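```bash
python3 -m handwheel '{"gripper":[0,0,0,0],"offset":[[20,1,2],[38,1,2],[44,1,2],[44,1,2]],"rot":[[0,0,0],[0,0,0],[0,0,0],[0,0,0]]}' 
python3 -m handwheel '{"gripper":[0.4,0.6,0.8,0.8,0.8],"offset":[[0,0,0],[0,0,0],[0,0,0],[0,0,0],[0,0,0]],"rot":[[0,0,0],[0,0,0],[0,0,0],[0,0,0],[0,0,0]]}' 30
python3 -m handwheel '{"gripper":[0.9,0.9,0.9],"offset":[[0,0,0],[0,0,0],[0,0,0]],"rot":[[0,0,0],[0,0,0],[0,0,0]]}' 30
```

```text
time_s: 3.63
ee_pos: [501.5, -333.0, 160.4]
ee_rot: [-148.7, 89.9, 135.7]
force: [-0.3, 0.1, -0.3]
gripper_width: 91.0
time_s: 4.05
ee_pos: [502.0, -335.1, 161.7]
ee_rot: [48.1, 89.9, -27.6]
force: [-0.7, -0.7, 0.2]
gripper_width: 60.7
time_s: 4.3
ee_pos: [501.7, -335.0, 160.9]
ee_rot: [153.2, 90.0, 77.5]
force: [-0.2, 0.8, 0.8]
gripper_width: 40.9
```

```bash
python3 -m handwheel '{"gripper":[0.6,0.6,0.6],"offset":[[1,0,-4.5],[3,0,-4.5],[3,0,-4.5]],"rot":[[0,0,0],[0,0,0],[0,0,0]]}' 30
python3 - <<'E'
from h import *
save("wrist","w4");togo([500.2,-330.3,157],14.4)
E
```

```text
time_s: 4.55
ee_pos: [500.3, -330.1, 157.4]
ee_rot: [-146.3, 89.9, 138.0]
force: [-1.0, -0.2, -0.1]
gripper_width: 36.5
offset [ 0.6 -0.2 -0.1] len 0.7 rot [-0.1 -0.   0. ] t 4.6
```

View pics/w4.png

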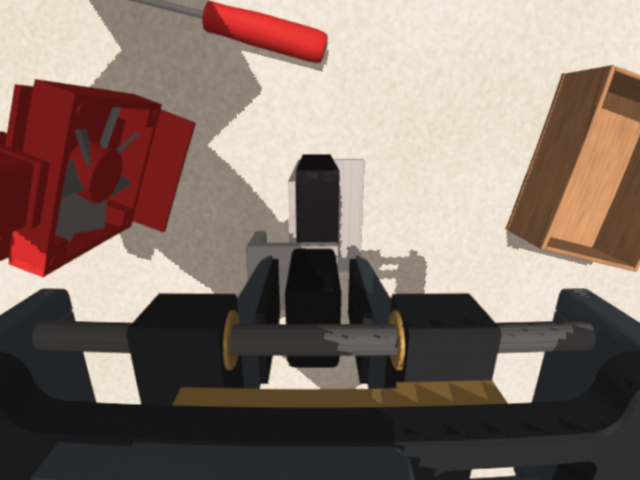

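```bash
python3 -m handwheel '{"gripper":[0.8,0.85,0.9,0.9,0.9],"offset":[[0,0,0],[0,0,0],[0,0,0],[0,0,0],[0,0,0]],"rot":[[0,0,0],[0,0,0],[0,0,0],[0,0,0],[0,0,0]]}' 35
python3 -m handwheel '{"gripper":[0.95,0.95],"offset":[[0,0,0],[0,0,0]],"rot":[[0,0,0],[0,0,0]]}' 35
```

```text
time_s: 5.02
ee_pos: [500.5, -330.6, 157.9]
ee_rot: [-129.4, 90.0, 154.9]
force: [-0.5, 0.0, -0.9]
gripper_width: 23.9
time_s: 5.18
ee_pos: [500.5, -330.6, 157.9]
ee_rot: [-129.6, 90.0, 154.7]
force: [-0.4, -0.6, -0.3]
gripper_width: 24.2
```

```bash
python3 -m handwheel '{"gripper":[0.95,0.95,0.95,0.95,0.95],"offset":[[-10,0,0],[-30,0,0],[-55,0,0],[-80,0,0],[-105,0,0]],"rot":[[0,0,0],[0,0,0],[0,0,0],[0,0,0],[0,0,0]]}' 35
python3 -m handwheel '{"gripper":[0.95],"offset":[[0,0,0]],"rot":[[0,0,0]]}' 35
python3 - <<'E'
from h import *
pr=np.load('rail.npy'); t=W(pr,[130,0,268])[0]; print(t,W(pr,[37,0,0])); togo(t,-4.7); save("side","s1",(300,150,240,300),2)
print(state()['gripper_width'],state()['qpos'])
E
```

```text
time_s: 5.6
ee_pos: [500.2, -330.2, 263.7]
ee_rot: [-148.5, 89.9, 135.8]
force: [0.6, 0.4, -4.1]
gripper_width: 23.6
time_s: 5.68
ee_pos: [502.7, -331.9, 268.4]
ee_rot: [42.7, 89.4, -33.0]
force: [1.3, -0.0, -3.1]
gripper_width: 24.1
[681.86318484  84.15194229 268.        ] [[589.17567569  91.76939896   0.        ]]
offset [-3.000e-01  2.764e+02 -3.589e+02] len 453.0 rot [19.   0.4 -0.5] t 5.68
23.777689707712625 [-3.45371957e+01  1.90550643e+01  8.11355622e+01  1.46955482e-02
  7.94719110e+01 -4.88372297e+01]
```

View pics/s1.png

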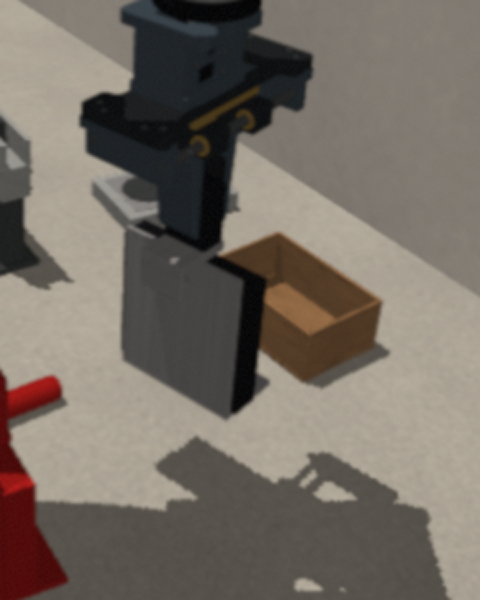

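```bash
python3 -m handwheel '{"gripper":[0.95,0.95,0.95,0.95,0.95],"offset":[[0,8,-10],[0,24,-30],[0,45,-58],[0,66,-86],[0,87,-114]],"rot":[[1,0,0],[2,0,0],[3,0,0],[5,0,0],[6.5,0,0]]}' 35
python3 - <<'E'
from h import *
pr=np.load('rail.npy'); t=W(pr,[130,0,270])[0];  togo(t,-4.7)
E
```

```text
time_s: 6.15
ee_pos: [555.9, -196.9, 260.1]
ee_rot: [-122.3, 89.7, 155.4]
force: [-0.2, 0.2, -3.7]
gripper_width: 23.9
offset [  -9.9  162.2 -261.9] len 308.2 rot [12.3 -0.1  0.3] t 6.15
```

```bash
python3 -m handwheel '{"gripper":[0.95,0.95,0.95,0.95,0.95],"offset":[[-2,16,-27],[-4,34,-54],[-6,51,-81],[-8,68,-108],[-9,85,-135]],"rot":[[1.5,0,0],[3,0,0],[4.5,0,0],[6,0,0],[7,0,0]]}' 35
python3 - <<'E'
from h import *
pr=np.load('rail.npy'); t=W(pr,[130,0,268])[0];  togo(t,-4.7)
E
```

```text
time_s: 6.57
ee_pos: [622.1, -51.6, 269.3]
ee_rot: [-97.6, 89.7, 173.1]
force: [1.0, -0.0, -4.7]
gripper_width: 23.6
offset [   1.1   61.6 -135. ] len 148.4 rot [ 5.4 -0.   0.3] t 6.57
```

```bash
python3 -m handwheel '{"gripper":[0.95,0.95,0.95,0.95,0.95],"offset":[[0,13,-29],[0,26,-58],[0,39,-87],[0,52,-114],[0,61,-134]],"rot":[[1,0,0],[2,0,0],[3,0,0],[4.5,0,0],[5.4,0,0]]}' 35
python3 -m handwheel '{"gripper":[0.95,0.95],"offset":[[0,0,0],[0,0,0]],"rot":[[0,0,0],[0,0,0]]}' 35
python3 - <<'E'
from h import *
pr=np.load('rail.npy'); t=W(pr,[37,0,268])[0];  togo(t,-4.7)
save("wrist","w5");save("scene","sc5")
E
```

```text
time_s: 6.98
ee_pos: [681.6, 84.3, 268.4]
ee_rot: [-96.0, 89.7, 169.4]
force: [0.6, 0.3, -4.6]
gripper_width: 23.6
time_s: 7.15
ee_pos: [681.0, 82.7, 268.4]
ee_rot: [-76.7, 89.7, -171.2]
force: [-0.2, -1.0, -4.2]
gripper_width: 24.3
offset [  0.9 -92.2  -1.9] len 92.3 rot [0.2 0.1 0.3] t 7.15
```

View pics/w5.png

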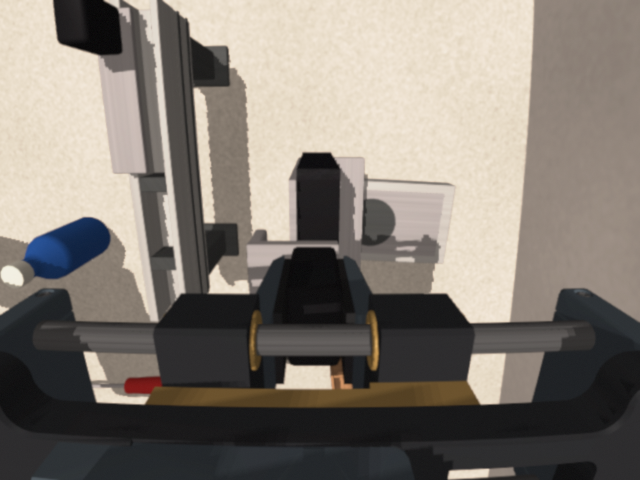

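View pics/sc5.png

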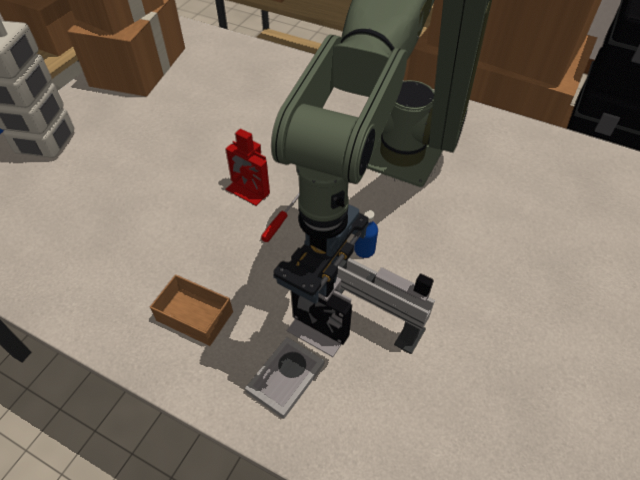

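```bash
python3 -m handwheel '{"gripper":[0.95,0.95,0.95,0.95,0.95],"offset":[[0,-20,0],[0,-45,-1],[0,-70,-2],[0,-92,-2],[0,-92,-2]],"rot":[[0,0,0],[0,0,0],[0,0,0],[0,0,0],[0,0,0]]}' 35
python3 -m handwheel '{"gripper":[0.95,0.95,0.95],"offset":[[10,0,0],[20,0,0],[20,0,0]],"rot":[[0,0,0],[0,0,0],[0,0,0]]}' 35
python3 - <<'E'
from h import *
import pickle
st=state(); pickle.dump(st,open('st6.pkl','wb'))
pr=np.load('rail.npy'); t=W(pr,[37,0,187.7])[0];  togo(t,-4.7)
save("wrist","w6");save("side","sd6",(230,130,120,180),3);save("scene","sc6",(260,200,190,150),4)
E
```

```text
time_s: 7.67
ee_pos: [585.9, 89.8, 272.3]
ee_rot: [-81.4, 89.8, -176.0]
force: [0.6, 0.4, -4.4]
gripper_width: 24.3
time_s: 7.92
ee_pos: [589.5, 90.0, 248.5]
ee_rot: [-76.1, 89.7, -170.8]
force: [0.1, 0.5, -6.7]
gripper_width: 23.8
offset [60.8 -0.1 -1.8] len 60.8 rot [0.  0.1 0.3] t 7.92
```

View pics/w6.png

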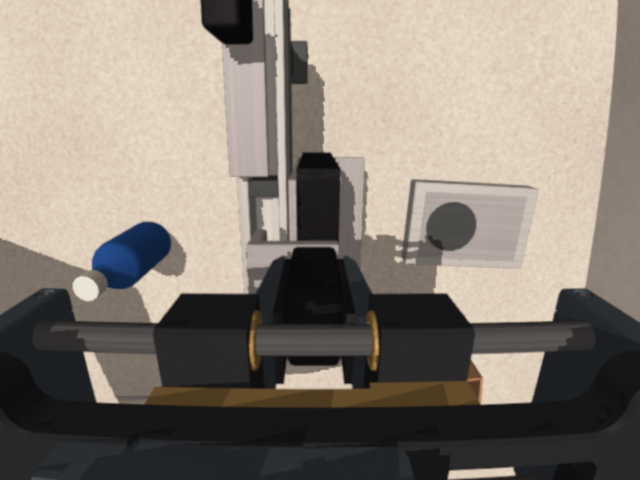

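View pics/sd6.png

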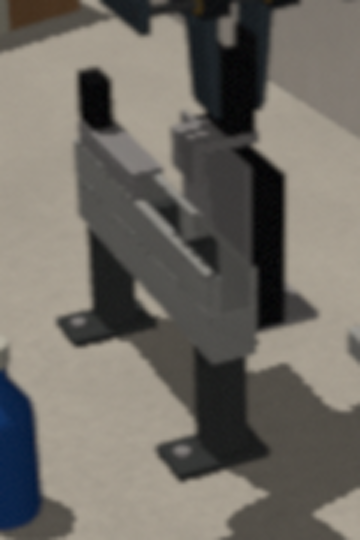

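View pics/sc6.png

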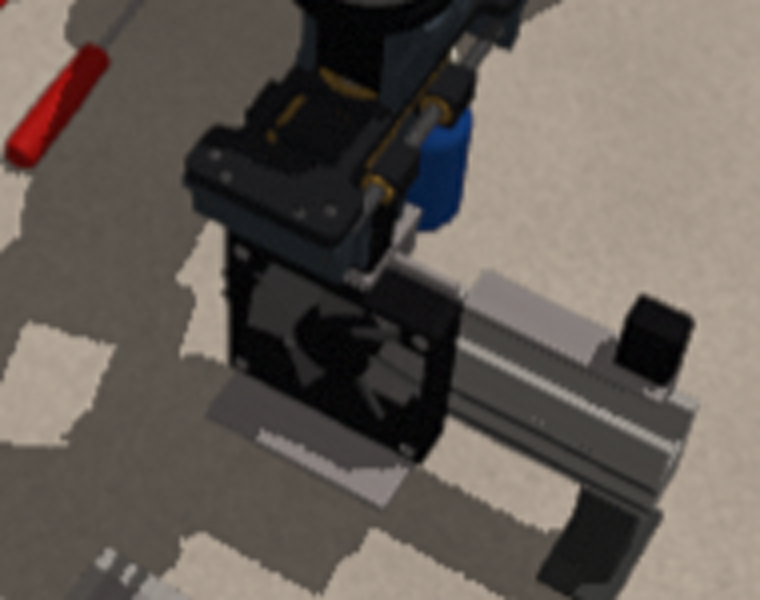

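```bash
python3 - <<'E'
from ov import *; import pickle
st=pickle.load(open('st6.pkl','rb')); pr=np.load('rail.npy')
z0=st['ee_pos'][2]+12.3-170
tc=np.r_[st['ee_pos'][:2],-0.082]
b=[box(-38,-30,-20,20,111+z0,143+z0),box(-12,12,-20,20,143+z0,197+z0)]
draw("wrist",st,"w6",(215,130,130,170),3,[(pr,br),(tc,b)],"o6")
draw("wrist",st,"w6",(195,0,130,190),3,[(pr,br)],"o7")
E
```

```text
(510, 780, 3)
(570, 780, 3)
```

View pics/o6.png

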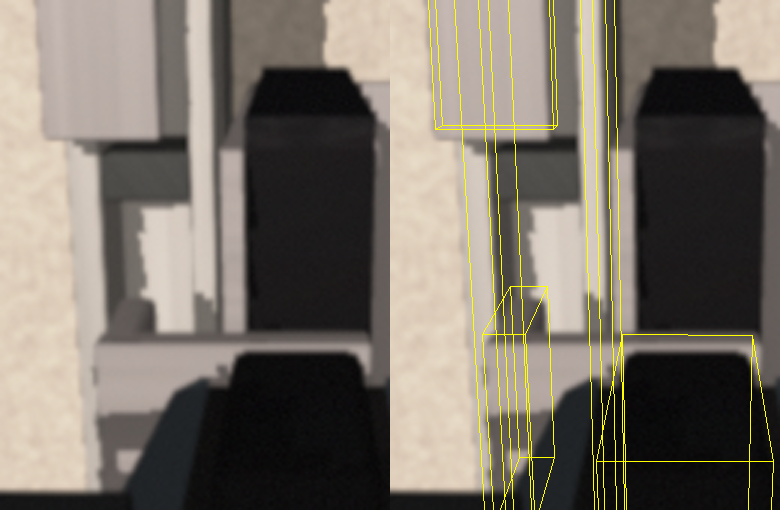

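View pics/o7.png

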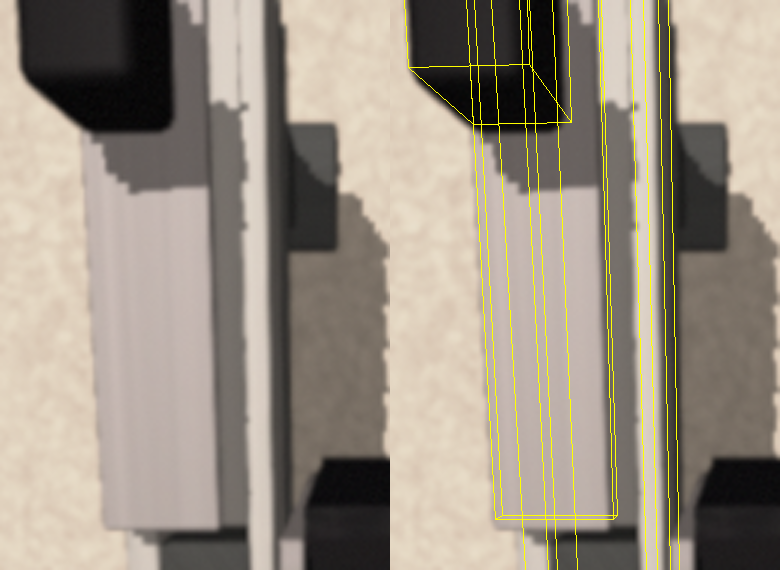

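```bash
python3 -m handwheel '{"gripper":[0.95,0.95,0.95,0.95,0.95],"offset":[[5,-1,-1.5],[15,-1,-1.5],[25,-1,-1.5],[32,-1,-1.5],[32,-1,-1.5]],"rot":[[0,0,0.1],[0,0,0.2],[0,0,0.2],[0,0,0.2],[0,0,0.2]]}' 35
python3 -m handwheel '{"gripper":[0.95],"offset":[[0,0,0]],"rot":[[0,0,0]]}' 35
python3 - <<'E'
from h import *
import pickle
st=state(); pickle.dump(st,open('st7.pkl','wb'))
pr=np.load('rail.npy'); t=W(pr,[37,0,187.7])[0];  togo(t,-4.7)
save("wrist","w7",(215,130,130,170),3);save("side","sd7",(250,150,90,110),5)
E
```

```text
time_s: 8.48
ee_pos: [587.9, 92.3, 217.2]
ee_rot: [-53.5, 89.9, -148.1]
force: [-0.5, 0.9, -4.6]
gripper_width: 23.9
time_s: 8.57
ee_pos: [589.0, 92.4, 219.0]
ee_rot: [80.3, 89.9, -14.3]
force: [0.3, -0.1, -4.9]
gripper_width: 24.0
offset [31.3  0.2  0.6] len 31.4 rot [ 0.1  0.  -0.1] t 8.57
```

View pics/w7.png

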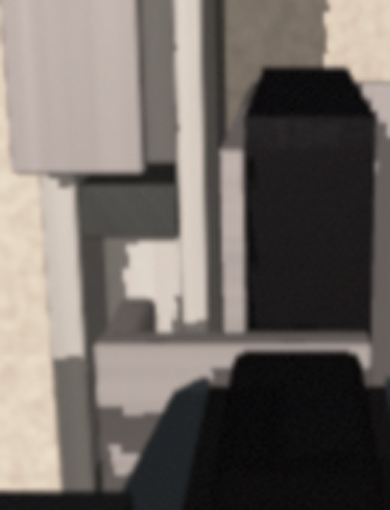

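View pics/sd7.png

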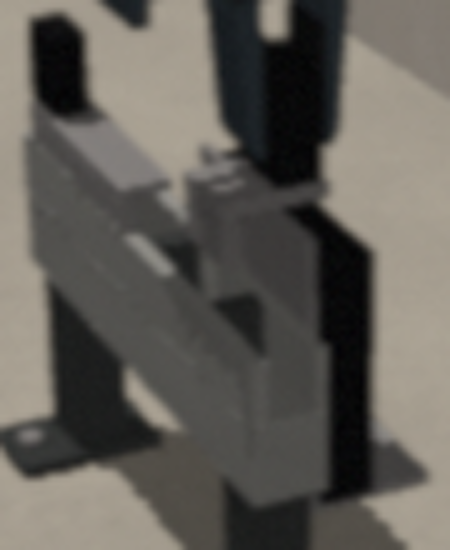

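```bash
python3 - <<'E'
from ov import *; import pickle
st=pickle.load(open('st7.pkl','rb')); pr=np.load('rail.npy')
z0=st['ee_pos'][2]+12.3-170
tc=np.r_[st['ee_pos'][:2],-0.082]
b=[box(-38,-30,-20,20,111+z0,143+z0)]
br2=[box(-18,-10,-28,28,135,165),box(12,18,-28,28,135,165),box(-18,8,50,160,181,187)]
draw("wrist",st,"w7_full",(220,180,100,120),4,[(pr,br2),(tc,b)],"o8")
E
```

```text
(480, 800, 3)
```

View pics/o8.png

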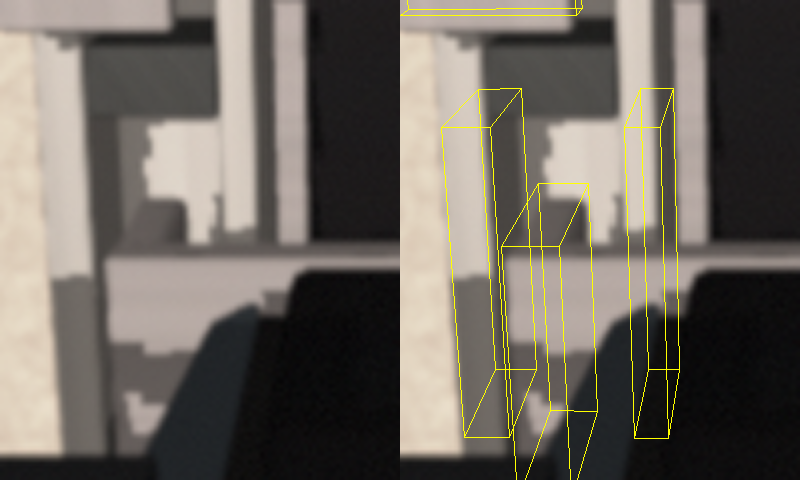

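```bash
python3 -m handwheel '{"gripper":[0.95,0.95,0.95,0.95,0.95],"offset":[[3,-0.7,1],[8,-0.7,1],[14,-0.7,1],[20,-0.7,1],[25,-0.7,1]],"rot":[[0,0,0],[0,0,0],[0,0,0],[0,0,0],[0,0,0]]}' 35
python3 -m handwheel '{"gripper":[0.95,0.95],"offset":[[0,0,0],[0,0,0]],"rot":[[0,0,0],[0,0,0]]}' 35
python3 - <<'E'
from h import *
pr=np.load('rail.npy'); t=W(pr,[37,0,187.7])[0];  togo(t,-4.7)
save("side","sd8",(250,150,90,110),5)
E
```

```text
time_s: 9.08
ee_pos: [588.3, 91.4, 193.9]
ee_rot: [87.0, 89.9, -7.6]
force: [-0.5, -0.3, -6.0]
gripper_width: 23.9
time_s: 9.25
ee_pos: [588.4, 91.5, 194.3]
ee_rot: [85.9, 89.9, -8.7]
force: [-0.6, 0.5, -4.0]
gripper_width: 23.9
offset [ 6.6  0.7 -0.4] len 6.7 rot [ 0.1  0.  -0.1] t 9.25
```

View pics/sd8.png

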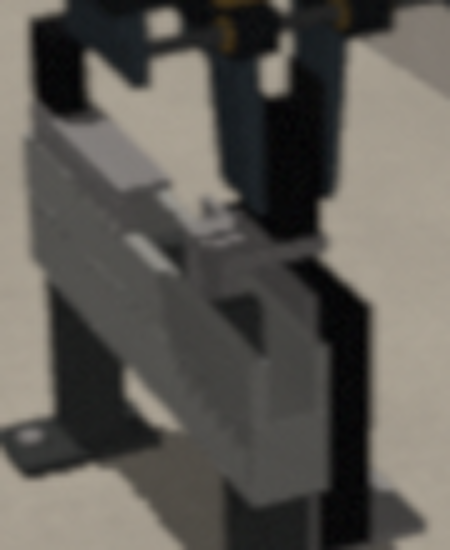

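```bash
python3 -m handwheel '{"gripper":[0.95,0.95,0.95,0.95],"offset":[[2,0,0],[4,0,0],[5,0,0],[5,0,0]],"rot":[[0,0,0],[0,0,0],[0,0,0],[0,0,0]]}' 35
python3 -m handwheel '{"gripper":[0.95,0.95,0.95],"offset":[[1,0,0],[2,0,0],[2,0,0]],"rot":[[0,0,0],[0,0,0],[0,0,0]]}' 35
```

```text
time_s: 9.63
ee_pos: [588.5, 91.5, 189.7]
ee_rot: [89.8, 89.8, -4.8]
force: [-0.7, 0.3, -4.7]
gripper_width: 23.6
time_s: 9.88
ee_pos: [588.8, 91.5, 188.1]
ee_rot: [92.2, 89.8, -2.4]
force: [-0.5, -0.1, -5.0]
gripper_width: 23.9
```

```bash
python3 -m handwheel '{"gripper":[0.95,0.95,0.95],"offset":[[1,0,0],[1.5,0,0],[1.5,0,0]],"rot":[[0,0,0],[0,0,0],[0,0,0]]}' 35
python3 -m handwheel '{"gripper":[0.95,0.95,0.95],"offset":[[1,0,0],[1.5,0,0],[1.5,0,0]],"rot":[[0,0,0],[0,0,0],[0,0,0]]}' 35
```

```text
time_s: 10.13
ee_pos: [588.8, 91.5, 188.0]
ee_rot: [93.9, 89.7, -0.7]
force: [-2.7, -0.2, 5.1]
gripper_width: 24.0
time_s: 10.38
ee_pos: [588.8, 91.5, 187.9]
ee_rot: [95.2, 89.7, 0.6]
force: [-3.6, -0.7, 11.6]
gripper_width: 24.4
```

```bash
python3 -m handwheel '{"gripper":[0.95,0.95,0.95],"offset":[[-1,0,0],[-1.8,0,0],[-1.8,0,0]],"rot":[[0,0,0],[0,0,0],[0,0,0]]}' 20
python3 -m handwheel '{"gripper":[0.7,0.6,0.5,0.4,0.3],"offset":[[0,0,0],[0,0,0],[0,0,0],[0,0,0],[0,0,0]],"rot":[[0,0,0],[0,0,0],[0,0,0],[0,0,0],[0,0,0]]}' 20
python3 -m handwheel '{"gripper":[0.2,0,0,0,0],"offset":[[0,0,0],[0,0,0],[0,0,0],[0,0,0],[0,0,0]],"rot":[[0,0,0],[0,0,0],[0,0,0],[0,0,0],[0,0,0]]}' 20
python3 - <<'E'
from h import *
save("side","sd9",(250,130,110,130),5);save("wrist","w9")
E
```

```text
time_s: 10.63
ee_pos: [588.8, 91.5, 188.0]
ee_rot: [94.5, 89.7, -0.1]
force: [-2.3, -0.3, 6.8]
gripper_width: 23.7
time_s: 11.05
ee_pos: [588.7, 91.5, 186.4]
ee_rot: [90.6, 89.8, -4.0]
force: [-0.1, -0.8, 0.3]
gripper_width: 51.1
time_s: 11.47
ee_pos: [588.7, 91.5, 186.8]
ee_rot: [91.7, 89.8, -2.8]
force: [-0.5, 0.7, 0.1]
gripper_width: 84.5
```

View pics/sd9.png

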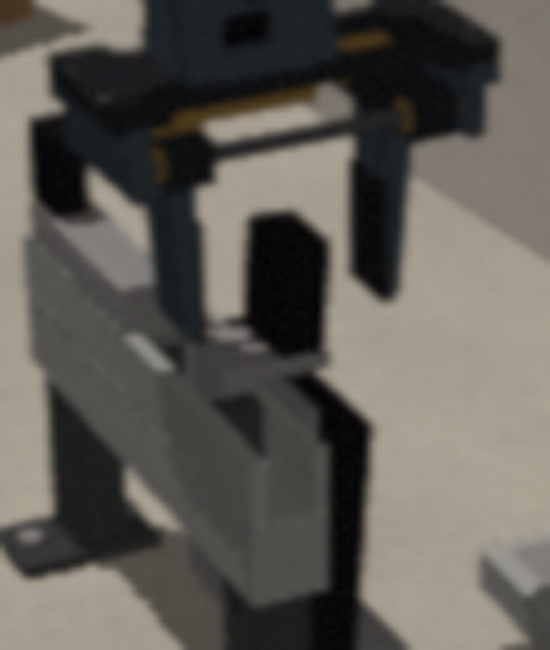

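View pics/w9.png

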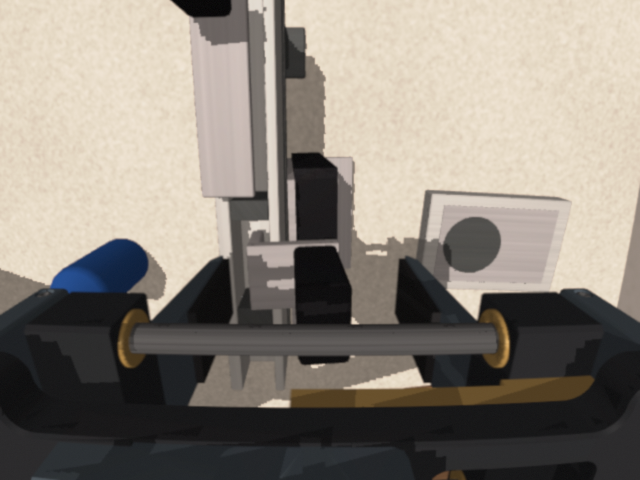

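```bash
python3 -m handwheel '{"gripper":[0,0,0,0,0],"offset":[[-10,0,0],[-30,0,0],[-60,0,0],[-90,0,0],[-115,0,0]],"rot":[[0,0,0],[0,0,0],[0,0,0],[0,0,0],[0,0,0]]}' 20
python3 - <<'E'
from h import *
pr=np.load('rail.npy'); t=W(pr,[-8,205,300])[0];  togo(t,-4.7)
E
```

```text
time_s: 11.98
ee_pos: [588.5, 91.6, 304.8]
ee_rot: [96.2, 89.7, 1.6]
force: [0.7, 0.5, 0.4]
gripper_width: 91.2
offset [   4.7  -44.1 -205.3] len 210.0 rot [ 0.1 -0.  -0.3] t 11.98
```

```bash
python3 -m handwheel '{"gripper":[0.3,0.6,0.9,1,1],"offset":[[2,-8,-38],[3,-16,-76],[4,-25,-114],[5,-33,-152],[5,-42,-190]],"rot":[[0,0,0],[0,0,0],[0,0,0],[0,0,0],[0,0,-0.3]]}' 20
python3 -m handwheel '{"gripper":[1,1,1,1,1],"offset":[[0,-2,-15],[0,-2,-15],[0,-2,-15],[0,-2,-15],[0,-2,-15]],"rot":[[0,0,0],[0,0,0],[0,0,0],[0,0,0],[0,0,0]]}' 20
python3 - <<'E'
from h import *
pr=np.load('rail.npy'); t=W(pr,[-8,205,197])[0];  togo(t,-4.7)
save("wrist","w10");save("scene","sc10",(260,180,200,150),4)
E
```

```text
time_s: 12.4
ee_pos: [561.1, 285.9, 297.6]
ee_rot: [-124.4, 89.9, 141.0]
force: [0.7, 0.0, -0.4]
gripper_width: 60.3
time_s: 12.82
ee_pos: [561.3, 297.8, 297.1]
ee_rot: [-76.3, 89.9, -171.0]
force: [-0.7, 1.0, -0.3]
gripper_width: 27.6
offset [100.1  -0.2  -2. ] len 100.1 rot [-0.   0.   0.1] t 12.82
```

View pics/w10.png

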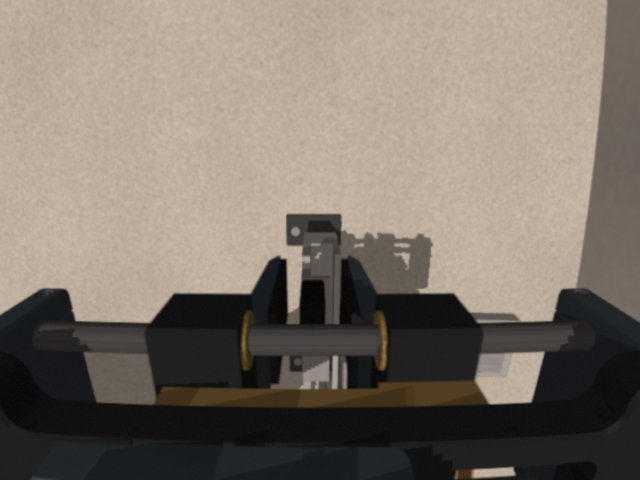

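View pics/sc10.png

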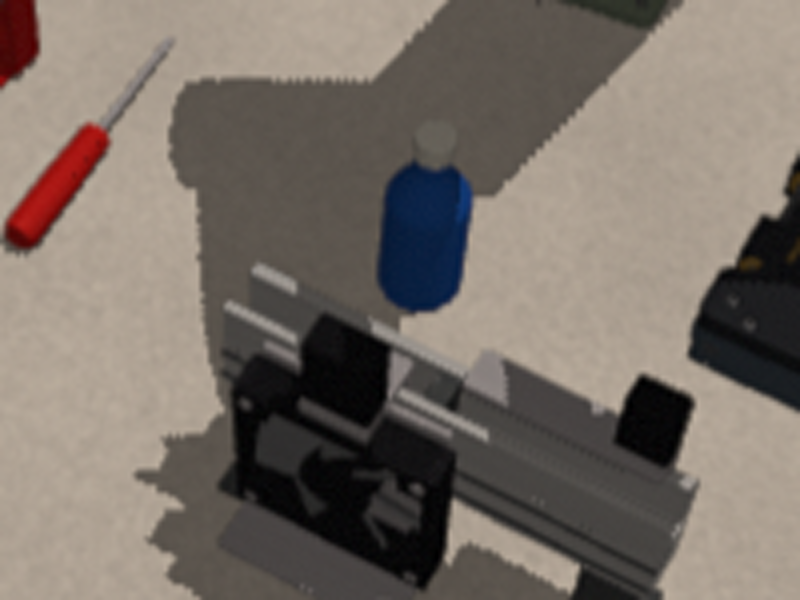

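```bash
python3 -m handwheel '{"gripper":[1,1,1,1,1],"offset":[[20,0,-2],[50,0,-2],[80,0,-2],[99,0,-2],[99,0,-2]],"rot":[[0,0,0],[0,0,0],[0,0,0],[0,0,0],[0,0,0]]}' 20
python3 -m handwheel '{"gripper":[1,1],"offset":[[0,0,0],[0,0,0]],"rot":[[0,0,0],[0,0,0]]}' 20
python3 - <<'E'
from h import *
pr=np.load('rail.npy'); t=W(pr,[-8,205,197])[0];  togo(t,-4.7);  save("wrist","w11")
E
```

```text
time_s: 13.33
ee_pos: [558.7, 299.1, 192.9]
ee_rot: [-62.3, 89.4, -157.0]
force: [-0.8, -0.6, 0.1]
gripper_width: 0.4
time_s: 13.5
ee_pos: [562.0, 301.3, 199.5]
ee_rot: [152.7, 89.9, 58.0]
force: [0.3, 1.0, -0.5]
gripper_width: 0.4
offset [ 2.5 -0.8  1.6] len 3.1 rot [ 0.1 -0.1 -0. ] t 13.5
```

View pics/w11.png

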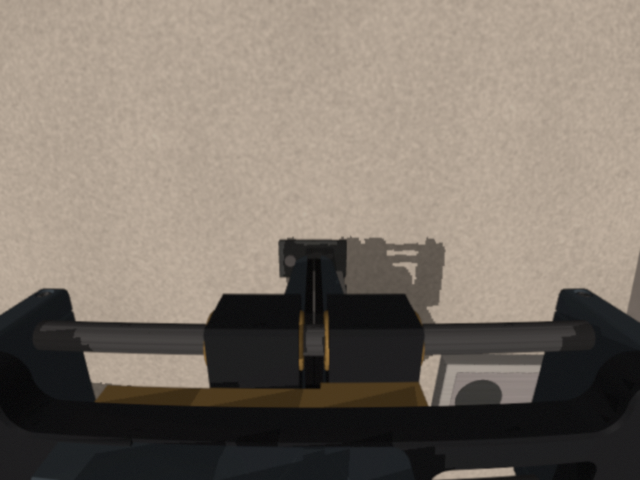

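Push slowly, watching force (16 mm/row at most, then slower near the end).

```bash
python3 -m handwheel '{"gripper":[1,1,1,1,1],"offset":[[1,0,6],[1,0,14],[1,0,22],[1,0,28],[1,0,34]],"rot":[[0,0,0],[0,0,0],[0,0,0],[0,0,0],[0,0,0]]}' 20
python3 -m handwheel '{"gripper":[1,1,1,1,1],"offset":[[0,0,6],[0,0,12],[0,0,18],[0,0,24],[0,0,30]],"rot":[[0,0,0],[0,0,0],[0,0,0],[0,0,0],[0,0,0]]}' 20
python3 - <<'E'
from h import *
pr=np.load('rail.npy'); t=W(pr,[-8,96,198])[0];  togo(t,-4.7);  save("scene","sc12",(260,180,200,150),4)
E
```

```text
time_s: 13.97
ee_pos: [558.2, 266.9, 197.2]
ee_rot: [-138.5, 89.9, 126.8]
force: [-0.7, 1.6, 0.6]
gripper_width: 0.8
time_s: 14.38
ee_pos: [555.8, 237.2, 196.7]
ee_rot: [-105.8, 89.9, 159.6]
force: [0.1, 2.1, 0.9]
gripper_width: 0.3
offset [-1.3  0.1 46.2] len 46.2 rot [ 0.1 -0.   0.1] t 14.38
```

View pics/sc12.png

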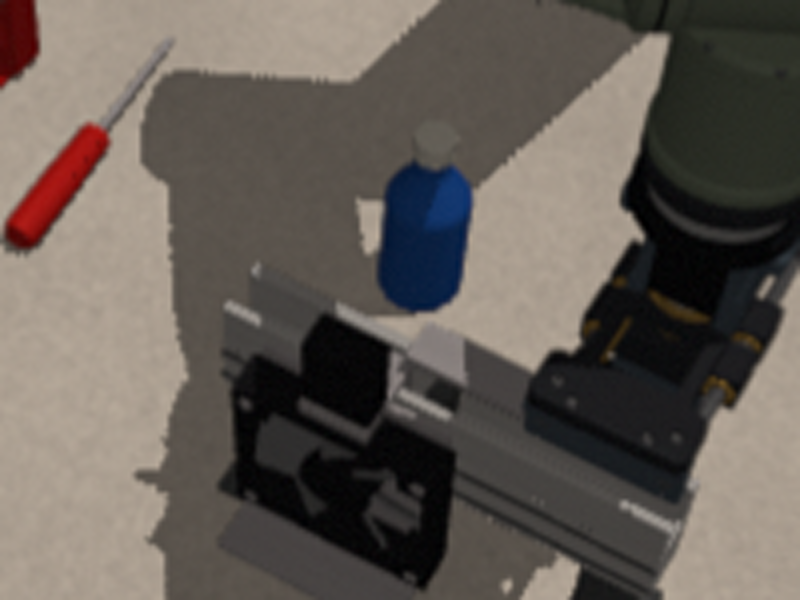

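```bash
python3 -m handwheel '{"gripper":[1,1,1,1,1],"offset":[[0,0,6],[0,0,12],[0,0,18],[0,0,24],[0,0,30]],"rot":[[0,0,0],[0,0,0],[0,0,0],[0,0,0],[0,0,0]]}' 20
python3 -m handwheel '{"gripper":[1,1,1,1],"offset":[[0,0,4],[0,0,8],[0,0,11],[0,0,11]],"rot":[[0,0,0],[0,0,0],[0,0,0],[0,0,0]]}' 20
python3 -m handwheel '{"gripper":[1,1,1,1],"offset":[[0,0,1],[0,0,2],[0,0,3],[0,0,3]],"rot":[[0,0,0],[0,0,0],[0,0,0],[0,0,0]]}' 20
```

```text
time_s: 14.85
ee_pos: [553.4, 207.1, 196.6]
ee_rot: [-93.7, 89.9, 171.7]
force: [1.4, 2.0, -0.1]
gripper_width: 0.4
time_s: 15.18
ee_pos: [552.3, 195.8, 196.5]
ee_rot: [-66.1, 89.9, -160.7]
force: [-0.5, -0.4, 0.1]
gripper_width: 0.8
time_s: 15.52
ee_pos: [552.1, 194.4, 196.5]
ee_rot: [-124.6, 89.9, 140.8]
force: [-0.3, 3.3, -1.6]
gripper_width: 0.3
```

```bash
python3 -m handwheel '{"gripper":[1,1,1,1],"offset":[[0,0,1],[0,0,2],[0,0,2],[0,0,2]],"rot":[[0,0,0],[0,0,0],[0,0,0],[0,0,0]]}' 20
python3 -m handwheel '{"gripper":[1,1,1],"offset":[[0,0,1],[0,0,2],[0,0,2]],"rot":[[0,0,0],[0,0,0],[0,0,0]]}' 20
python3 - <<'E'
from h import *
save("scene","sc13",(260,180,200,150),4)
E
```

```text
time_s: 15.85
ee_pos: [552.2, 194.4, 196.6]
ee_rot: [-161.8, 89.7, 103.6]
force: [0.1, 9.2, -0.9]
gripper_width: 0.2
time_s: 16.1
ee_pos: [552.2, 194.4, 196.7]
ee_rot: [-171.6, 89.5, 93.8]
force: [0.0, 14.0, -2.5]
gripper_width: 0.5
```

View pics/sc13.png

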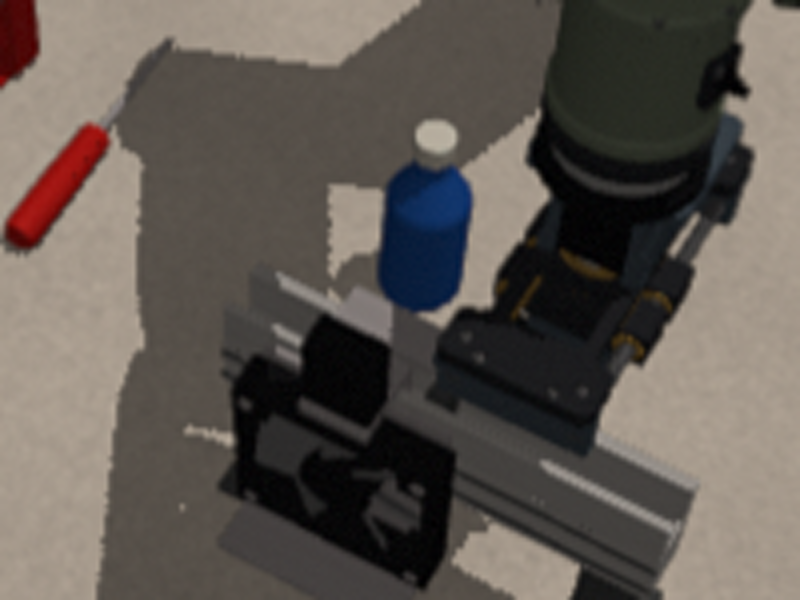

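```bash
python3 -m handwheel '{"gripper":[1,1,1,1,1],"offset":[[0,0,-8],[0,0,-25],[0,0,-45],[0,0,-70],[0,0,-90]],"rot":[[0,0,0],[0,0,0],[0,0,0],[0,0,0],[0,0,0]]}' 20
python3 -m handwheel '{"gripper":[1,1,1,1,1],"offset":[[-20,0,-10],[-50,0,-20],[-80,0,-30],[-100,0,-40],[-100,0,-40]],"rot":[[0,0,0],[0,0,0],[0,0,0],[0,0,0],[0,0,0]]}' 20
python3 -m handwheel '{"gripper":[1,1,1,1,1],"offset":[[0,0,0],[0,0,0],[0,0,0],[0,0,0],[0,0,0]],"rot":[[0,0,0],[0,0,0],[0,0,0],[0,0,0],[0,0,0]]}' 20
python3 - <<'E'
from h import *
save("scene","sc14",(260,180,200,150),4);save("side","sd14",(220,130,130,170),3)
E
```

```text
time_s: 16.57
ee_pos: [559.2, 280.0, 196.5]
ee_rot: [-45.9, 89.9, -140.4]
force: [-0.4, 0.0, 0.2]
gripper_width: 0.7
time_s: 16.98
ee_pos: [564.3, 321.3, 301.7]
ee_rot: [123.9, 89.5, 29.4]
force: [-0.2, -0.8, -0.2]
gripper_width: 0.4
time_s: 17.4
ee_pos: [562.2, 318.6, 295.5]
ee_rot: [-67.9, 89.8, -162.6]
force: [-0.3, 0.9, -0.6]
gripper_width: 0.6
```

View pics/sc14.png

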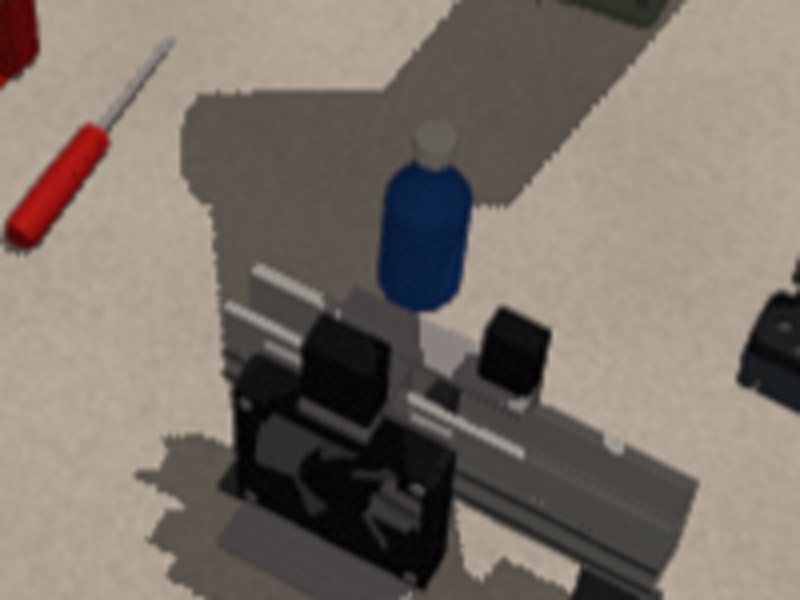

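View pics/sd14.png

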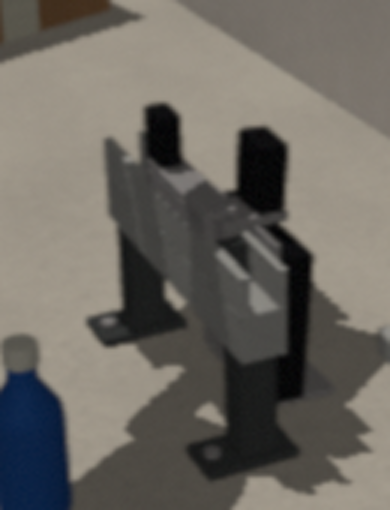

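```bash
python3 - <<'E'
from h import *
pr=np.load('rail.npy')
a=proj("scene",W(pr,[[-8,145,208],[-8,65,208],[37,0,200]])); print(a)
for p in ([423.75,285],[388.75,267.5]):
    print(least_squares(lambda v:proj("scene",W(pr,[-8,v[0],208]))[0]-p,[100]).x)
job_done()
E
```

```text
[[424.54602242 285.60100715]
 [387.82739555 267.68606847]
 [347.93215293 271.42905166]]
[143.12776331]
[66.49936168]
the job is handed in; nothing more can be done
```

I hung the black carrier in the loading bay, pushed the keeper home over its hook, backed the gripper clear and handed the job in at about 17.5 s of the 58 s. `job_done()` gives no verdict, so what follows are my own checks.

- **Seating:** the handle measured 24 mm in the jaws. The wrist force swung from about -5 N to +12 N with the tool stopped at z ≈ 188 mm, where I expected about 187.7 mm for a seated hook. With the fingers open and the keeper still open, the carrier stayed hanging upright with its tongue in the bay.
- **Keeper:** it slid at about 2 N, then stopped dead at up to 14 N. In the scene camera the knob reads rail y ≈ 66.5 mm; fully home is 65 mm.
- **End state:** after backing off, the wrist force was about 0 and the gripper about 120 mm beyond the knob and above it. The last pictures show the carrier hanging with a slight lean at most. The bottle and screwdriver are where they were. The carton and drive are outside those crops, but nothing passed near them.

**Disagreements:** the wrist camera and the fixed cameras differed by about 2–3 mm on the rail. The wrist camera also showed the keeper strip about 4% narrower than its given size. The final lean was judged by eye, not measured.

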